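Build a step-height target on the notched gauge stage

ROBOT

A 6-joint arm with a two-finger parallel gripper is mounted at the origin on a cart in front of the work surface, level with it; the furniture and walls round the work are solid. World frame = base frame: x ahead of the robot, y to its left, z up, the work surface at z = 0. Lengths are in m, angles in rad, forces in N, time in s.
With the tool pointing down it reaches from about 0.35 to 0.975 m from the base axis. Payload 4.9 kg.
Tool frame: the origin (TCP) lies at the very end of the fingers, on their centre line; the grasp point (between the pads) lies behind it (manip.pinch_z is the y of the grasp point in the tool frame, in m); y points along the fingers, x is the direction in which the jaws open and shut, and the axes are right-handed (so a half turn about y gives the same grasp; the last joint's range is limited). The gripper opens to 85 mm and grips with 20 to 120 N. Pads are 22 mm wide; open, the fingers measure 114 mm over their backs; the gripper's body (76 mm by 85 mm) begins 54 mm behind the grasp point. The pads swing forward as they close: fully open they stand 13 mm farther back than shut.
Start: joints at [0.989, 0.053, 1.613, -0, 1.476, -0.119], TCP at [0.279, 0.559, 0.21] pointing down, gripper open.
Joint ranges: [-3.01, 3.01], [-1.01, 2.22], [0.06, 2.58], [-1.02, 4.17], [0.09, 2.62], [-3.14, 3.14]. Speed limits (rad/s): [2.57, 2.57, 3.14, 3.14, 3.14, 3.14].

INTERFACE

Orientations are given as a unit quaternion [w, x, y, z].
In Python, from plant import manip gives the robot as it stands.
- The arm moves only by the tool drive_tool, never from a script. Its argument "motion" is a list of rows, each a list of 3 entries, a list of its own where there are three numbers: the shift along the tool's x, y, z in units of 25 mm (1.0 is 25 mm), then the turn, a rotation vector about the tool's x, y, z in units of 5 degrees (1.0 is 5 degrees), then the closure, from -1 (fully open) to 1 (shut). A call has 1 to 12 rows; each row shifts and turns the commanded pose from where the row before left it, along the tool's axes as they then stand; what a row does not reach is not made up. A row lasts 1/10 s, in which the tool goes at most 50 mm and 8.59 degrees, less where a joint would pass 70% of its speed; a pose out of reach is approached as far as the arm can. A call is refused whole if a number of a shift passes 1 or a number of a turn 1, either way. A call with a gripper value outside its range is refused whole. The fingers move at their own pace and stop on an object; the grip force is fixed at half the most. Time passes only in rows, so rows that do not move let the fingers close. It gives the time, the measured TCP pose, the force and the opening at its end, in the units of the state.
- manip.state(): the state, without advancing time (a new reading comes with each control period).
- manip.grab_frame(name): name is "side" or "top"; returns a dict with "img" (420x560x3 uint8, blue, green, red), "range_z" (420x560 float32, m along the optical axis (not along the pixel's ray), 0 where there is no reading), "camera_matrix" (3x3 intrinsics, pixels), "world_from_camera" (4x4, takes a point from camera to world coordinates). Camera axes: x right, y down, z forward; pixel columns grow to the right and rows downward; lengths in m; the calibration is good to about 2 mm. A picture is of the moment at which its call begins.
- manip.job_done(): hands the job in, once; it reports no verdict.
The state is a dict: "time": time; "joint_pos": joint angles; "joint_vel": joint speeds; "joint_efforts": joint torques, N m; "tool_pos": TCP position; "tool_rot": TCP orientation; "contact_force": force on the tool from outside, world axes, zero at the start; "ft_torque": the same for the moment, N m; "gripper_width": opening from 0.0 (shut) to 1.0 (fully open).
Only numpy, scipy, OpenCV 4.12 (cv2) and the standard library are available. Lean on these libraries where they do the work, as an engineer would, in place of code of your own. Each camera call takes 0.05 s, during which the arm holds its last target. There are 200 camera calls.

TASK

Build a step target for the optical height gauge: lift the stage by its black tab out of its notch, shift it along the rail and drop it fully into the last notch, clear of the gauge head; take the brass setting master off its round plate and stand it upright on the bench, then stack all the loose aluminium discs on the plate, flat and centred (within about 5 mm), largest at the bottom and each next one smaller. When the stack stands, lift the loaded stage by its tab, shift it back and drop it fully into the notch under the head with the stack still centred. Leave the timer, tape roll and pen where they are.

Things in the scene. Friction and masses are not known exactly. Their poses are not given: they have to be found in the camera images.
- disc_70: flat plain round aluminium disc, 70 mm in diameter and 18 mm thick, lying flat on the bench; both faces alike; origin at the middle of the disc (9 mm above its underside), z along its axis; None if absent (4 or all of the discs of 70, 62, 54, 46 and 38 mm are there). An instrument screen stands right of the discs, beyond y = -0.34
- disc_62: flat plain round aluminium disc, 62 mm in diameter and 18 mm thick, lying flat on the bench; both faces alike; origin at the middle of the disc (9 mm above its underside), z along its axis; None if absent (4 or all of the discs of 70, 62, 54, 46 and 38 mm are there). An instrument screen stands right of the discs, beyond y = -0.34
- disc_54: flat plain round aluminium disc, 54 mm in diameter and 18 mm thick, lying flat on the bench; both faces alike; origin at the middle of the disc (9 mm above its underside), z along its axis; None if absent (4 or all of the discs of 70, 62, 54, 46 and 38 mm are there). An instrument screen stands right of the discs, beyond y = -0.34
- disc_46: flat plain round aluminium disc, 46 mm in diameter and 18 mm thick, lying flat on the bench; both faces alike; origin at the middle of the disc (9 mm above its underside), z along its axis; None if absent (4 or all of the discs of 70, 62, 54, 46 and 38 mm are there). An instrument screen stands right of the discs, beyond y = -0.34
- disc_38: flat plain round aluminium disc, 38 mm in diameter and 18 mm thick, lying flat on the bench; both faces alike; origin at the middle of the disc (9 mm above its underside), z along its axis; None if absent (4 or all of the discs of 70, 62, 54, 46 and 38 mm are there). An instrument screen stands right of the discs, beyond y = -0.34
- gauge: the fixed optical height gauge: grey base 200 mm (its x) by 300 mm (its y), 12 mm thick; origin at the bench under its middle, x away from the robot, y along its rail. At y = +85 mm a column (at x = +90 mm, 272 mm tall) holds a white head over x = 0; its lens is 182 mm above the bench, so discs cannot be put on there
- carriage (a joint): how far the stage has moved along the rail from the notch under the head, m, towards the gauge's -y: the notches lie at 0 (under the head, where it starts), 0.055, 0.110 and 0.165 (last, loading notch). It slides lightly (about 1 N) and cannot leave its guide, but a tooth, 12 mm wide, locks it in a notch (2 mm play each way)
- stage (a joint): how far the stage is lifted, m: 0 when its tooth is fully down in a notch, 0.011 when the tooth rests on the rail between notches; stops at 0.030. It falls under its own weight (stage 0.35 kg) and does not tilt
- plate_centre (a point): centre of the top face of the stage's round dark steel plate, 110 mm in diameter, where the stack is built; 40 mm above the bench when the stage is down; z up
- tab_grip (a point): the point to grip on the stage's black upright finger tab, a fin 14 mm thick along the rail, 36 mm across it and 48 mm tall (top 87 mm above the bench when the stage is down), on an arm 115 mm in front of the plate centre, towards the robot; the point lies on its mid plane 17 mm below its top; y along the rail
- reading_notch (a point): middle of the first notch, under the gauge head. The aluminium rail runs along the front of the base, its top (the level of this point) 30 mm above the bench; four notches 16 mm wide, 55 mm apart; the tooth sinks 11 mm into them
- loading_notch (a point): middle of the fourth, last notch, at the level of the rail's top, 165 mm from the first; the direction from reading_notch to loading_notch is the way the stage travels
- master: the gauge's zero-setting master, a brass piece 46 mm tall like a squat pawn, standing upright on the stage plate at the start, up to 17 mm off its centre: foot 56 mm across and 14 mm high, neck 26 mm, round head 38 mm across from 31 mm up to its flat top (grip it there); origin at the centre of its underside, z up
- timer: white bench timer, 62x66x19 mm, lying on the bench behind the discs; a bystander; origin centre of underside
- tape_roll: roll of beige tape, 104 mm across, 25 mm high, lying on the bench at the left front; a bystander; origin centre of underside
- ball_pen: blue pen, 145 mm long, 9 mm high, lying along x near the bench's front edge; a bystander; origin centre of underside
Things that resemble listed ones, but are neither listed nor needed, are in the scene too. What is shaped like the disc_54 but brown or purple is not meant.

How it is judged:
By the outcome, as a careful person would: the job done as asked, in the order asked, and still so for the second after the job is handed in, with the robot touching nothing.
Of disc_70, disc_62, disc_54, disc_46, disc_38 only 4 to 5 are there at a start; the rules pass over those that are not, and their reading is None.
At some moment in a run one of disc_70, disc_62 may be knocked a few centimetres aside while the robot is not near it.
Once in a run the grip may slacken for a moment while it holds something.
It also fails if it takes over 210 s, if anything falls off the work surface, if the arm or the gripper's body presses on something with over 40 N, if the wrist force passes 120 N, or if a joint passes its speed limit or range.

## Working session

There is one attempt and no reset: what is moved stays moved. The work goes in short steps, Python scripts to look and compute and a tool call to move; the robot and the scene stay as the last step left them, time stands still between calls to the robot, and variables do not carry over. Pictures are saved under pics/ and viewed, about 12 in all and at most 16, crops included, and the job is handed in when it is done.

Besides the shell and the picture viewer there is one more tool, called after "Emit:" as name(argument=value, ...) on one line, values as JSON. drive_tool: Moves the arm, as the interface text tells. Its arguments: {"type":"object","properties":{"motion":{"type":"array","items":{"type":"array"}}},"required":["motion"]}

```bash
mkdir -p pics; ls
cat > h.py <<'E'
import sys; sys.path.insert(0,'.')
import numpy as np, cv2
from plant import manip
def grab(n):
    f=manip.grab_frame(n); return f
def ray(f,u,v,z):
    K=f["camera_matrix"];T=f["world_from_camera"]
    d=T[:3,:3]@np.linalg.solve(K,[u,v,1.0]);o=T[:3,3]
    return o+d*(z-o[2])/d[2]
def cloud(f):
    K=f["camera_matrix"];T=f["world_from_camera"];Z=f["range_z"]
    v,u=np.mgrid[:Z.shape[0],:Z.shape[1]]
    P=np.stack([(u-K[0,2])/K[0,0]*Z,(v-K[1,2])/K[1,1]*Z,Z],-1)@T[:3,:3].T+T[:3,3]
    P[Z==0]=np.nan
    return P
def proj(f,p):
    T=np.linalg.inv(f["world_from_camera"]);c=T[:3,:3]@np.asarray(p)+T[:3,3];q=f["camera_matrix"]@c
    return q[:2]/q[2]
E
python3 - <<'E'
from h import *
print(manip.state(), manip.pinch_z)
for n in("top","side"):
    f=grab(n);cv2.imwrite(f"pics/{n}0.png",f["img"]);print(n,f["camera_matrix"],f["world_from_camera"])
    np.savez(f"/tmp/{n}0.npz",**f)
E
```

```text
pics
{'time': 0.0, 'joint_pos': array([ 9.88979286e-01,  5.33731782e-02,  1.61432420e+00, -3.50175640e-05,
        1.47598063e+00, -1.18994643e-01]), 'joint_vel': array([-0.00091301, -0.00103092, -0.00071201,  0.00167885, -0.00083365,
        0.00073505]), 'joint_efforts': array([-7.93762520e-04, -3.93711376e+01, -3.70161045e+01, -1.81597507e-04,
        7.47074577e-03, -1.56224921e-06]), 'tool_pos': array([0.27867895, 0.55867549, 0.2087349 ]), 'tool_rot': array([-0.6010247 ,  0.60166844,  0.37133356, -0.37266042]), 'contact_force': array([ 0.04847886, -0.11977016,  0.79815373]), 'ft_torque': array([0.00751808, 0.05769553, 0.02244602]), 'gripper_width': 0.9983997372823697} -0.0187
top [[464.84231827   0.         277.2476021 ]
 [  0.         464.84231827 212.05454195]
 [  0.           0.           1.        ]] [[-0.08524254 -0.97389151  0.21040207  0.3398954 ]
 [-0.99635291  0.08251012 -0.02174766  0.05987937]
 [ 0.00381956 -0.21148854 -0.97737301  1.24367732]
 [ 0.          0.          0.          1.        ]]
side [[452.41006611   0.         278.71189983]
 [  0.         452.41006611 204.65823896]
 [  0.           0.           1.        ]] [[ 0.9939571  -0.06057688  0.09154083  0.48106809]
 [-0.10921466 -0.46202928  0.88011425 -1.14955222]
 [-0.01102003 -0.88479341 -0.46585317  0.71304337]
 [ 0.          0.          0.          1.        ]]
```

View pics/top0.png

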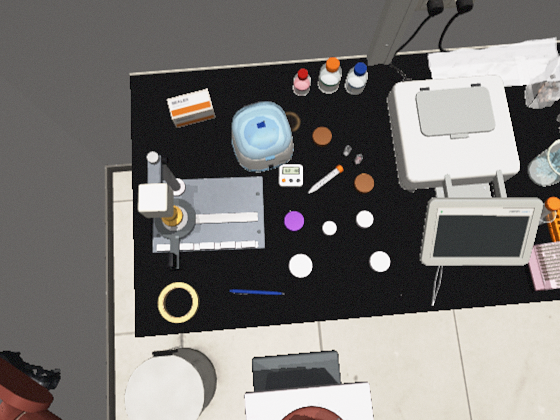

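View pics/side0.png

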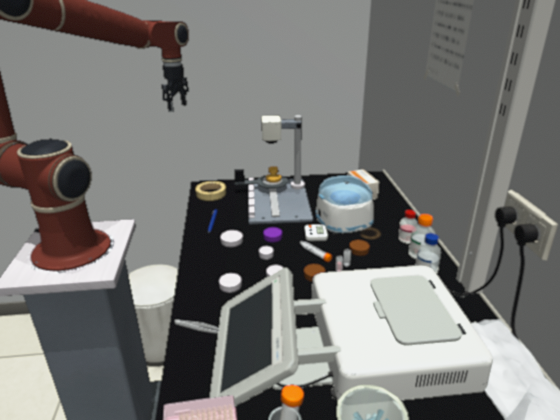

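The top view shows four white discs, at (301,265), (380,261), (365,218) and (330,228). The purple (294,220) and brown (322,135), (365,183) ones are decoys. The gauge is at about (208,214), with the tab near (175,250) and the brass master at (177,217). Next I'll measure these.

```bash
cat >> h.py <<'E'
def discs(f,zt=0.018,x=(0.25,0.75),y=(-0.4,0.12)):
    hsv=cv2.cvtColor(f["img"],cv2.COLOR_BGR2HSV)
    m=((hsv[...,2]>150)&(hsv[...,1]<40)).astype(np.uint8)
    r=[]
    for c in cv2.findContours(m,0,1)[0]:
        if cv2.contourArea(c)<60: continue
        # top-face contour -> world
        W=np.array([ray(f,u,v,zt)[:2] for u,v in c[:,0]],np.float32)
        (cx,cy),R=cv2.minEnclosingCircle(W); A=cv2.contourArea(W)
        if x[0]<cx<x[1] and y[0]<cy<y[1]: r.append((round(cx,4),round(cy,4),round(2e3*R,1),round(2e3*(A/np.pi)**.5,1),c[:,0].mean(0).round(0).tolist()))
    return r
E
python3 - <<'E'
from h import *
f=dict(np.load('/tmp/top0.npz'))
for n in("top","side"):
    g=dict(np.load(f'/tmp/{n}0.npz'))
    for d in discs(g): print(n,d)
P=cloud(f)
# disc height check, tab
for u,v in [(301,265),(380,261),(365,218),(330,228),(174,240),(175,262),(175,250),(177,215),(250,240),(155,246),(262,246)]: print((u,v),P[v,u].round(4),f["img"][v,u])
im=f["img"][130:290,130:290];cv2.imwrite('pics/crop1.png',cv2.resize(im,None,fx=3.7,fy=3.7,interpolation=2))
E
```

```text
top (0.4559, -0.0158, 62.2, 59.8, [300.0, 265.0])
top (0.4493, -0.2254, 54.4, 51.9, [380.0, 261.0])
top (0.5498, -0.1022, 38.3, 35.9, [329.0, 228.0])
top (0.5662, -0.1998, 47.1, 44.1, [364.0, 219.0])
top (0.3879, -0.0714, 1307.9, 603.0, [293.0, 340.0])
top (0.6785, -0.1011, 100.6, 39.0, [323.0, 181.0])
top (0.7031, -0.0138, 81.7, 68.7, [291.0, 175.0])
side (0.4515, -0.2234, 58.7, 54.2, [230.0, 280.0])
side (0.2569, -0.2185, 185.0, 149.3, [153.0, 285.0])
side (0.5531, -0.0997, 44.2, 38.6, [266.0, 250.0])
side (0.6785, -0.11, 89.5, 40.9, [312.0, 248.0])
side (0.4579, -0.0129, 69.4, 62.2, [231.0, 236.0])
side (0.7077, -0.0184, 91.0, 73.0, [315.0, 231.0])
side (0.7073, -0.3395, 921.8, 531.9, [359.0, 350.0])
(301, 265) [ 0.4566 -0.0177  0.0151] [245 245 246]
(380, 261) [ 0.4492 -0.2267  0.0167] [246 246 246]
(365, 218) [ 0.5675 -0.2015  0.0178] [246 246 247]
(330, 228) [ 0.549  -0.1051  0.0135] [246 245 246]
(174, 240) [0.547  0.3079 0.0417] [120 119 114]
(175, 262) [0.4872 0.304  0.0592] [3 0 0]
(175, 250) [0.5209 0.3068 0.0396] [121 116 113]
(177, 215) [0.6072 0.2924 0.0674] [ 66 137 177]
(250, 240) [0.5347 0.1116 0.0138] [198 193 190]
(155, 246) [0.5402 0.365  0.0125] [171 163 156]
(262, 246) [0.5163 0.0809 0.0109] [193 183 181]
```

View pics/crop1.png

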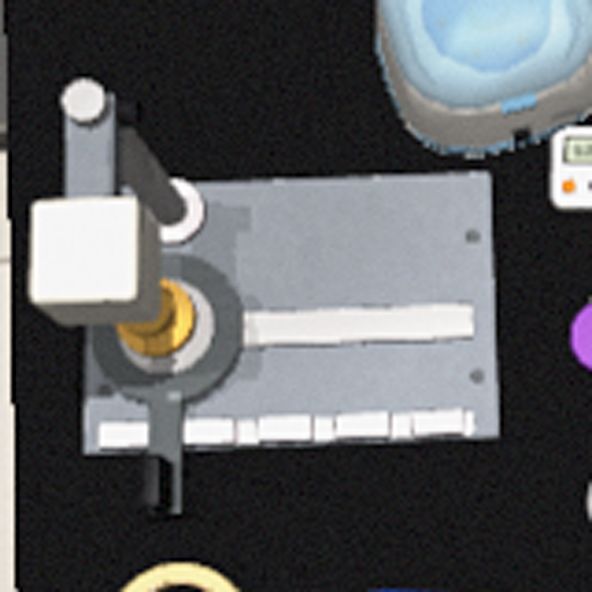

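The crop shows the notch gaps at crop x≈248, 323 and 400, with the first one hidden under the arm. The tab's black top is at about (161,484) in the crop. The discs present are 62, 54, 46 and 38; there is no 70.

```bash
cat >> h.py <<'E'
from scipy.spatial.transform import Rotation as R
def tool():
    s=manip.state();q=s["tool_rot"];return s,R.from_quat([*q[1:],q[0]])
def desired(yaw): # tool y down, tool x at heading yaw
    x=np.array([np.cos(yaw),np.sin(yaw),0]);y=np.array([0,0,-1.]);return R.from_matrix(np.c_[x,y,np.cross(x,y)])
def go(*pts,yaw=None):
    s,r=tool();p=s["tool_pos"]
    d=desired(yaw) if yaw is not None else r
    print("t",round(s["time"],2),"tcp",p.round(4),"w",round(s["gripper_width"],3),"F",s["contact_force"].round(1),"turn(5deg units)",(np.degrees((r.inv()*d).as_rotvec())/5).round(2))
    for t in pts:
        t=np.array(t);print("  ->",t.round(4),"units",(d.inv().apply(t-p)/0.025).round(2));p=t
E
python3 - <<'E'
from h import *
f=dict(np.load('/tmp/top0.npz'))
c=lambda x,y,z: ray(f,130+(x+.5)/3.7-.5,130+(y+.5)/3.7-.5,z).round(4)
BL,BR,TR=c(85,455,.012),c(498,438,.012),c(490,173,.012)
print("base",BL,BR,TR)
n=[c(248,430,.03),c(323,427,.03),c(400,424,.03)];print("notch",n)
e=BR-BL;print("yaw y-axis from base",np.degrees(np.arctan2(e[1],e[0])),"from notches",np.degrees(np.arctan2(*(n[2]-n[0])[1::-1])), np.degrees(np.arctan2(*(TR-BR)[1::-1])))
print("tabtop",c(161,484,.087),"plate c",c(168,325,.04),"master top",c(160,310,.086))
s,r=tool();print(r.as_matrix().round(3))
P=cloud(f);m=(P[...,2]>.02)&(P[...,0]>.44)&(P[...,0]<.53)&(P[...,1]>.25)&(P[...,1]<.35)&(f["img"].max(2)<60)
print(m.sum(),np.nanmin(P[m],0),np.nanmax(P[m],0),np.nanmean(P[m],0))
E
```

```text
base [0.5231 0.372  0.012 ] [0.5102 0.0754 0.012 ] [0.7088 0.0656 0.012 ]
notch [array([0.5285, 0.2517, 0.03  ]), array([0.5261, 0.1985, 0.03  ]), array([0.5236, 0.1438, 0.03  ])]
yaw y-axis from base -92.49039122915981 from notches -92.6001535011302 -2.8249927479455916
tabtop [0.488  0.3027 0.087 ] plate c [0.6072 0.3033 0.04  ] master top [0.608 0.299 0.086]
[[ 0.446 -0.001 -0.895]
 [ 0.895 -0.002  0.446]
 [-0.002 -1.     0.   ]]
131 [0.47255154 0.29661675 0.03318248] [0.51807283 0.32207967 0.09027916] [0.49070736 0.30641652 0.07028147]
```

Run:
```python
from h import *
go([.489,.306,.15],[.489,.306,.054],yaw=np.radians(87.4))
```

```text
t 0.1 tcp [0.2787 0.5587 0.2089] w 1.003 F [-0.2 -0.8  0.1] turn(5deg units) [-0.01 -4.78 -0.02]
  -> [0.489 0.306 0.15 ] units [-9.72  2.36 -8.86]
  -> [0.489 0.306 0.054] units [0.   3.84 0.  ]
```

Emit:
drive_tool(motion=[[[0, 0, 0], [0, -0.956, 0], -1], [[0, 0, 0], [0, -0.956, 0], -1], [[0, 0, 0], [0, -0.956, 0], -1], [[0, 0, 0], [0, -0.956, 0], -1], [[0, 0, 0], [0, -0.956, 0], -1], [[-0.97, 0.2, -0.88], [0, 0, 0], -1], [[-0.97, 0.2, -0.88], [0, 0, 0], -1], [[-0.97, 0.2, -0.88], [0, 0, 0], -1], [[-0.97, 0.2, -0.88], [0, 0, 0], -1], [[-0.97, 0.2, -0.88], [0, 0, 0], -1]])

```text
time: 1.1
tool_pos: [0.3838, 0.4318, 0.1842]
tool_rot: [0.511, -0.511, -0.488, 0.489]
contact_force: [0.3, 0.4, 0.5]
gripper_width: 0.993
```

Emit:
drive_tool(motion=[[[-0.97, 0.2, -0.88], [0, 0, 0], -1], [[-0.97, 0.2, -0.88], [0, 0, 0], -1], [[-0.97, 0.2, -0.88], [0, 0, 0], -1], [[-0.97, 0.2, -0.88], [0, 0, 0], -1], [[0, 0, 0], [0, 0, 0], -1], [[0, 0, 0], [0, 0, 0], -1], [[0, 0, 0], [0, 0, 0], -1]])

```text
time: 1.8
tool_pos: [0.4663, 0.3328, 0.1649]
tool_rot: [0.511, -0.511, -0.489, 0.489]
contact_force: [-0.3, 1.1, -0.2]
gripper_width: 1.005
```

Run:
```python
from h import *
f=grab("side");cv2.imwrite('pics/side1.png',cv2.resize(f["img"][90:230,180:340],None,fx=4,fy=4,interpolation=2))
go([.489,.306,.15],[.489,.306,.054],yaw=np.radians(87.4))
```

```text
t 1.85 tcp [0.4663 0.333  0.1651] w 0.998 F [ 0.5  0.9 -0.8] turn(5deg units) [-0.    0.01  0.  ]
  -> [0.489 0.306 0.15 ] units [-1.04  0.6  -0.96]
  -> [0.489 0.306 0.054] units [0.   3.84 0.  ]
```

View pics/side1.png

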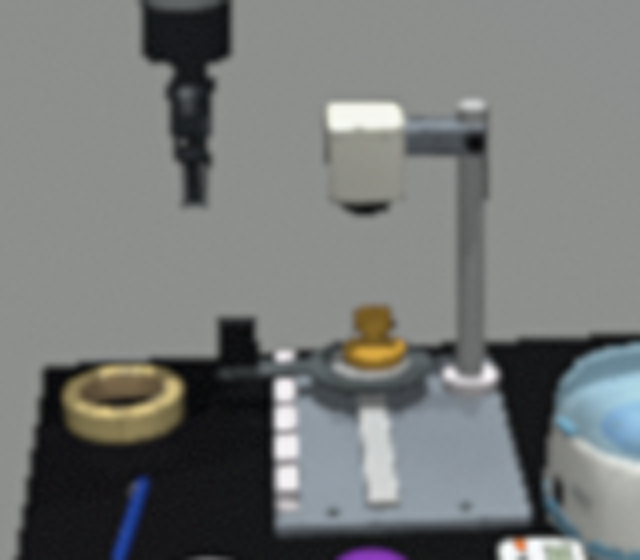

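The side view shows the black tab at crop (237,345) and the gripper lined up above it, in front of the rail. Going down to grip.

Emit:
drive_tool(motion=[[[-1.0, 0.6, -0.96], [0, 0, 0], -1], [[0, 0.9, 0], [0, 0, 0], -1], [[0, 0.9, 0], [0, 0, 0], -1], [[0, 0.9, 0], [0, 0, 0], -1], [[0, 0.9, 0], [0, 0, 0], -1], [[0, 0.24, 0], [0, 0, 0], -1], [[0, 0, 0], [0, 0, 0], 1], [[0, 0, 0], [0, 0, 0], 1], [[0, 0, 0], [0, 0, 0], 1], [[0, 0, 0], [0, 0, 0], 1], [[0, 0, 0], [0, 0, 0], 1], [[0, 0, 0], [0, 0, 0], 1]])

```text
time: 3.05
tool_pos: [0.4905, 0.31, 0.056]
tool_rot: [0.513, -0.51, -0.491, 0.485]
contact_force: [-1.0, 11.6, 0.6]
gripper_width: 0.139
```

Emit:
drive_tool(motion=[[[0, 0, 0], [0, 0, 0], 1], [[0, 0, 0], [0, 0, 0], 1], [[0, 0, 0], [0, 0, 0], 1]])

```text
time: 3.35
tool_pos: [0.4905, 0.31, 0.056]
tool_rot: [0.513, -0.51, -0.491, 0.486]
contact_force: [-0.2, 11.1, 1.4]
gripper_width: 0.143
```

Run:
```python
from h import *
f=grab("side")
go()
T=f["world_from_camera"]
d=T[:3,:3]@np.linalg.solve(f["camera_matrix"],[239.2,174,1]);o=T[:3,3];print("tab",o+d*(.306-o[1])/d[1])
cv2.imwrite('pics/side2.png',cv2.resize(f["img"][90:230,180:340],None,fx=4,fy=4,interpolation=2))
```

```text
t 3.4 tcp [0.4905 0.31   0.056 ] w 0.138 F [-1.7 11.7  1.1] turn(5deg units) [0. 0. 0.]
tab [0.49503501 0.306      0.07306227]
```

View pics/side2.png

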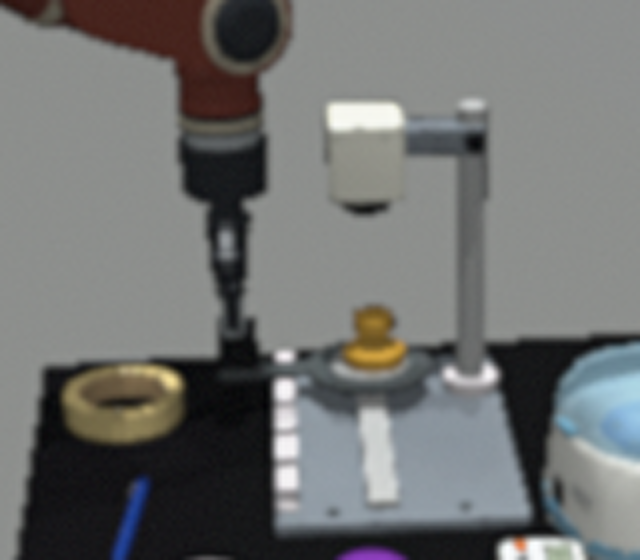

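Emit:
drive_tool(motion=[[[0.12, 0, 0], [0, 0, 0], 1], [[0, 0, 0], [0, 0, 0], 1], [[0, 0, 0], [0, 0, 0], 1]])

```text
time: 3.7
tool_pos: [0.4904, 0.3105, 0.0557]
tool_rot: [0.512, -0.511, -0.49, 0.487]
contact_force: [-1.8, 3.3, 5.6]
gripper_width: 0.136
```

Emit:
drive_tool(motion=[[[0, -0.3, 0], [0, 0, 0], 1], [[0, -0.3, 0], [0, 0, 0], 1], [[0, 0, 0], [0, 0, 0], 1], [[0, 0, 0], [0, 0, 0], 1]])

```text
time: 4.1
tool_pos: [0.4908, 0.3083, 0.0682]
tool_rot: [-0.51, 0.512, 0.489, -0.488]
contact_force: [6.0, 0.7, -6.7]
gripper_width: 0.139
```

Emit:
drive_tool(motion=[[[0, -0.12, 0], [0, 0, 0], 1], [[-0.5, 0, 0], [0, 0, 0], 1], [[-0.8, 0, 0], [0, 0, 0], 1], [[-0.8, 0, 0], [0, 0, 0], 1], [[-0.8, 0, 0], [0, 0, 0], 1], [[-0.8, 0, 0], [0, 0, 0], 1], [[-0.8, 0, 0], [0, 0, 0], 1], [[-0.8, 0, 0], [0, 0, 0], 1], [[-0.8, 0, 0], [0, 0, 0], 1], [[-0.38, 0, 0], [0, 0, 0], 1], [[0, 0, 0], [0, 0, 0], 1], [[0, 0, 0], [0, 0, 0], 1]])

```text
time: 5.3
tool_pos: [0.4834, 0.1456, 0.0714]
tool_rot: [-0.51, 0.513, 0.488, -0.488]
contact_force: [5.9, -0.7, -6.0]
gripper_width: 0.139
```

Run:
```python
from h import *
go()
f=grab("top");cv2.imwrite('pics/top3.png',cv2.resize(f["img"][170:290,130:290],None,fx=4,fy=4,interpolation=2))
```

```text
t 5.3 tcp [0.4834 0.1456 0.0714] w 0.139 F [ 5.9 -0.7 -6. ] turn(5deg units) [0. 0. 0.]
```

View pics/top3.png

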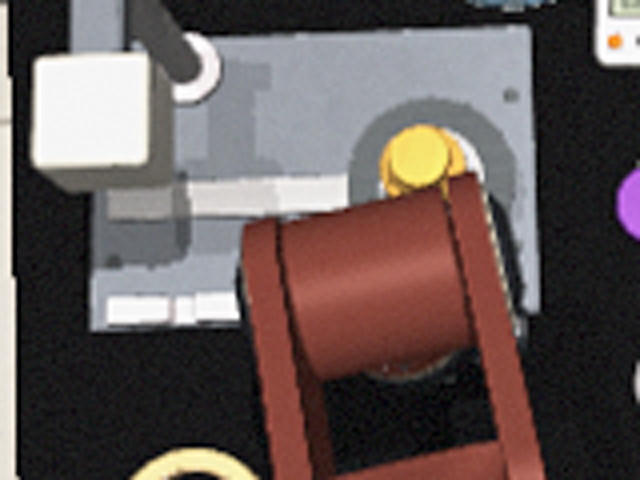

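The stage is now near the loading end, with the master still on the plate at crop (420,155). Lowering it into the last notch.

Emit:
drive_tool(motion=[[[0, 0.2, 0], [0, 0, 0], 1], [[0, 0.2, 0], [0, 0, 0], 1], [[0, 0.2, 0], [0, 0, 0], 1], [[0, 0, 0], [0, 0, 0], 1], [[0, 0, 0], [0, 0, 0], 1]])

```text
time: 5.85
tool_pos: [0.4834, 0.1467, 0.0567]
tool_rot: [-0.51, 0.512, 0.489, -0.488]
contact_force: [5.8, -1.9, -4.8]
gripper_width: 0.14
```

Emit:
drive_tool(motion=[[[0, 0.08, 0], [0, 0, 0], 1], [[0, 0, 0], [0, 0, 0], 1], [[0, 0, 0], [0, 0, 0], -1], [[0, 0, 0], [0, 0, 0], -1], [[0, 0, 0], [0, 0, 0], -1], [[0, 0, 0], [0, 0, 0], -1], [[0, 0, 0], [0, 0, 0], -1], [[0, 0, 0], [0, 0, 0], -1], [[0, -0.9, 0], [0, 0, 0], -1], [[0, -0.9, 0], [0, 0, 0], -1], [[0, -0.9, 0], [0, 0, 0], -1], [[0, -0.9, 0], [0, 0, 0], -1]])

```text
time: 7.05
tool_pos: [0.4823, 0.1473, 0.1458]
tool_rot: [0.511, -0.511, -0.488, 0.488]
contact_force: [0.1, 0.5, -0.5]
gripper_width: 1.001
```

Emit:
drive_tool(motion=[[[0, -0.9, 0], [0, 0, 0], -1], [[0, -0.9, 0.9], [0, 0, 0], -1], [[0, 0, 0.9], [0, 0, 0], -1], [[0, 0, 0.9], [0, 0, 0], -1], [[0, 0, 0], [0, 0, 0], -1]])

```text
time: 7.55
tool_pos: [0.4136, 0.1506, 0.1901]
tool_rot: [-0.511, 0.511, 0.489, -0.489]
contact_force: [-0.1, -0.6, -0.8]
gripper_width: 0.998
```

```bash
cat >> h.py <<'E'
def gold(f,zt):
    h=cv2.cvtColor(f["img"],cv2.COLOR_BGR2HSV)
    m=((h[...,0]>14)&(h[...,0]<32)&(h[...,1]>110)&(h[...,2]>90)).astype(np.uint8)
    m[:150]=0;m[:, :140]=0;m[:,430:]=0
    return m
E
python3 - <<'E'
from h import *
go()
f=grab("top");g=grab("side")
a=cv2.resize(f["img"][170:290,130:290],None,fx=4,fy=4,interpolation=2);b=cv2.resize(g["img"][140:240,190:340],None,fx=4,fy=4,interpolation=2)
np.savez('/tmp/t4.npz',**f);np.savez('/tmp/s4.npz',**g)
cv2.imwrite('pics/top4.png',cv2.resize(np.vstack([a,np.pad(b,((0,0),(0,40),(0,0)))]),None,fx=.68,fy=.68,interpolation=3))
P=cloud(f)
for r in range(200,222,3): print(r,[tuple(P[r,c].round(3)) for c in range(226,246,4)])
for d in discs(f): print(d)
E
```

```text
t 7.55 tcp [0.4136 0.1506 0.1901] w 0.998 F [-0.1 -0.6 -0.8] turn(5deg units) [0. 0. 0.]
200 [(np.float64(0.645), np.float64(0.167), np.float64(0.035)), (np.float64(0.642), np.float64(0.156), np.float64(0.04)), (np.float64(0.642), np.float64(0.145), np.float64(0.037)), (np.float64(0.641), np.float64(0.134), np.float64(0.04)), (np.float64(0.639), np.float64(0.124), np.float64(0.043))]
203 [(np.float64(0.636), np.float64(0.167), np.float64(0.035)), (np.float64(0.635), np.float64(0.156), np.float64(0.037)), (np.float64(0.631), np.float64(0.145), np.float64(0.051)), (np.float64(0.629), np.float64(0.134), np.float64(0.053)), (np.float64(0.633), np.float64(0.125), np.float64(0.035))]
206 [(np.float64(0.628), np.float64(0.168), np.float64(0.036)), (np.float64(0.616), np.float64(0.153), np.float64(0.084)), (np.float64(0.615), np.float64(0.143), np.float64(0.082)), (np.float64(0.614), np.float64(0.133), np.float64(0.083)), (np.float64(0.621), np.float64(0.124), np.float64(0.051))]
209 [(np.float64(0.615), np.float64(0.166), np.float64(0.058)), (np.float64(0.608), np.float64(0.154), np.float64
[... 958 characters left out ...]
.081)), (np.float64(0.589), np.float64(0.137), np.float64(0.051)), (np.float64(0.587), np.float64(0.126), np.float64(0.058))]
221 [(np.float64(0.586), np.float64(0.17), np.float64(0.041)), (np.float64(0.582), np.float64(0.158), np.float64(0.056)), (np.float64(0.582), np.float64(0.148), np.float64(0.051)), (np.float64(0.58), np.float64(0.137), np.float64(0.057)), (np.float64(0.581), np.float64(0.127), np.float64(0.051))]
(0.4559, -0.0158, 62.2, 59.8, [300.0, 265.0])
(0.4493, -0.2254, 54.4, 51.9, [380.0, 261.0])
(0.5498, -0.1022, 38.4, 35.8, [329.0, 228.0])
(0.5662, -0.1998, 47.1, 44.1, [364.0, 219.0])
(0.6785, -0.1011, 100.6, 38.8, [323.0, 181.0])
(0.7031, -0.0138, 81.7, 68.7, [291.0, 175.0])
```

View pics/top4.png

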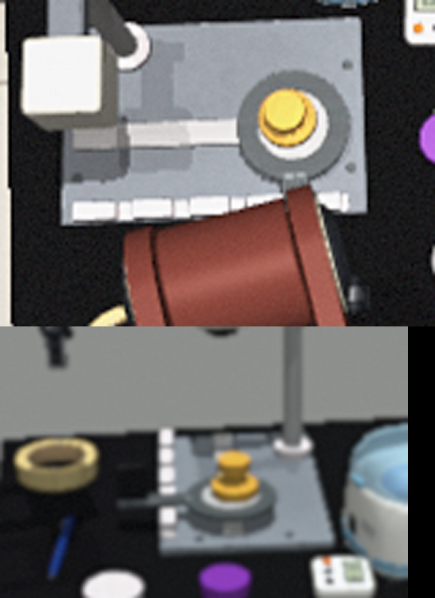

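The crops show the stage down in the last notch with the master on it: its head is at top crop (287,110), at about z 0.085 as expected. Next I'll measure the master head and the plate centre.

Run:
```python
from h import *
f=dict(np.load('/tmp/t4.npz'))
g=cv2.cvtColor(f["img"],cv2.COLOR_BGR2GRAY)
print([int(g[210,c]) for c in range(205,270,2)])
# head top face: bright yellow
h=cv2.cvtColor(f["img"],cv2.COLOR_BGR2HSV)
P=cloud(f)
m=((P[...,2]>.074)&(P[...,0]>.55)&(P[...,0]<.66)&(P[...,1]>.08)&(P[...,1]<.2)).astype(np.uint8)
c=max(cv2.findContours(m,0,1)[0],key=cv2.contourArea)
W=np.array([ray(f,u,v,.086)[:2] for u,v in c[:,0]],np.float32);print("head",cv2.minEnclosingCircle(W),W.min(0),W.max(0))
m=((g<105)&(g>40)).astype(np.uint8);m[:187]=0;m[216:]=0;m[:,:212]=0;m[:,262:]=0
c=max(cv2.findContours(m,0,1)[0],key=cv2.contourArea)
W=np.array([ray(f,u,v,.04)[:2] for u,v in c[:,0]],np.float32);
print("plate",cv2.minEnclosingCircle(W),W.min(0),W.max(0))
```

```text
[163, 165, 164, 164, 163, 167, 161, 119, 119, 120, 152, 196, 217, 218, 222, 222, 220, 226, 215, 197, 209, 239, 188, 122, 121, 122, 130, 180, 182, 135, 25, 23, 27]
head ((0.6018028259277344, 0.14208142459392548), 0.02008345164358616) [0.5825615  0.12539771] [0.6200873 0.1616383]
plate ((0.5993897318840027, 0.1319417953491211), 9.999999747378752e-05) [0.59938973 0.1319418 ] [0.59938973 0.1319418 ]
```

Run:
```python
from h import *
go([.6015,.1425,.14],[.6015,.1425,.060],[.6015,.1425,.15],[.385,-.12,.12],[.385,-.12,.024],yaw=np.radians(87.4))
```

```text
t 7.65 tcp [0.4152 0.1504 0.1901] w 1.0 F [-0.7  0.1 -1. ] turn(5deg units) [ 0.01 -0.    0.  ]
  -> [0.6015 0.1425 0.14  ] units [ 0.02  2.01 -7.46]
  -> [0.6015 0.1425 0.06  ] units [0.  3.2 0. ]
  -> [0.6015 0.1425 0.15  ] units [ 0.  -3.6  0. ]
  -> [ 0.385 -0.12   0.12 ] units [-10.88   1.2    8.17]
  -> [ 0.385 -0.12   0.024] units [0.   3.84 0.  ]
```

Emit:
drive_tool(motion=[[[0, 0.2, -0.93], [0, 0, 0], -1], [[0, 0.2, -0.93], [0, 0, 0], -1], [[0, 0.2, -0.93], [0, 0, 0], -1], [[0, 0.2, -0.93], [0, 0, 0], -1], [[0, 0.2, -0.93], [0, 0, 0], -1], [[0, 0.3, -0.93], [0, 0, 0], -1], [[0, 0.3, -0.93], [0, 0, 0], -1], [[0, 0.4, -0.95], [0, 0, 0], -1], [[0, 0.9, 0], [0, 0, 0], -1], [[0, 0.9, 0], [0, 0, 0], -1], [[0, 0.9, 0], [0, 0, 0], -1], [[0, 0.5, 0], [0, 0, 0], -1]])

```text
time: 8.85
tool_pos: [0.6006, 0.1414, 0.0567]
tool_rot: [0.512, -0.511, -0.487, 0.489]
contact_force: [0.5, 0.1, -0.8]
gripper_width: 0.998
```

Emit:
drive_tool(motion=[[[0, 0, 0], [0, 0, 0], -1], [[0, 0, 0], [0, 0, 0], 1], [[0, 0, 0], [0, 0, 0], 1], [[0, 0, 0], [0, 0, 0], 1], [[0, 0, 0], [0, 0, 0], 1], [[0, 0, 0], [0, 0, 0], 1], [[0, 0, 0], [0, 0, 0], 1]])

```text
time: 9.55
tool_pos: [0.6047, 0.142, 0.0646]
tool_rot: [-0.509, 0.513, 0.491, -0.486]
contact_force: [-0.4, -0.8, 10.4]
gripper_width: 0.006
```

Run:
```python
from h import *
go()
f=grab("top");g=grab("side")
a=cv2.resize(f["img"][170:290,130:290],None,fx=4,fy=4,interpolation=2);b=cv2.resize(g["img"][120:240,190:350],None,fx=4,fy=4,interpolation=2)
cv2.imwrite('pics/m5.png',cv2.resize(np.hstack([a,b]),None,fx=.62,fy=.62,interpolation=3))
```

```text
t 9.55 tcp [0.6047 0.142  0.0646] w 0.006 F [-0.4 -0.8 10.4] turn(5deg units) [0. 0. 0.]
```

View pics/m5.png

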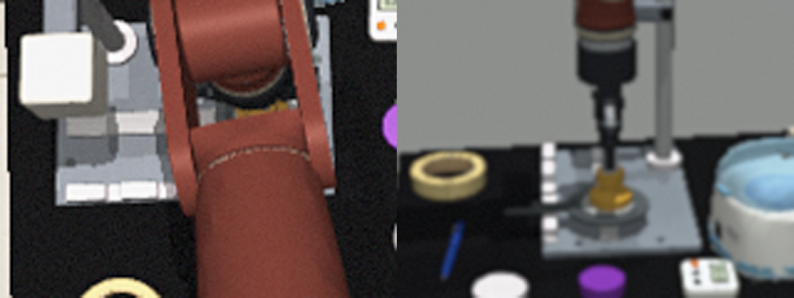

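Emit:
drive_tool(motion=[[[0, 0, 0], [0, 0, 0], -1], [[0, 0, 0], [0, 0, 0], -1], [[0, 0, 0], [0, 0, 0], -1], [[0, 0, 0], [0, 0, 0], -1], [[0, 0, 0], [0, 0, 0], -1], [[0, 0, 0], [0, 0, 0], -1], [[0, 0, 0], [0, 0, 0], -1], [[0, -0.6, 0], [0, 0, 0], -1], [[0, -0.9, 0], [0, 0, 0], -1], [[0, -0.9, 0], [0, 0, 0], -1], [[0, -0.9, 0], [0, 0, 0], -1], [[0, -0.9, 0], [0, 0, 0], -1]])

```text
time: 10.85
tool_pos: [0.6015, 0.1419, 0.1672]
tool_rot: [-0.511, 0.512, 0.489, -0.488]
contact_force: [0.9, 0.2, -0.2]
gripper_width: 1.003
```

Emit:
drive_tool(motion=[[[0, 0, 0.9], [0, 0, 0], -1], [[0, 0, 0.9], [0, 0, 0], -1], [[0, 0, 0.9], [0, 0, 0], -1], [[0, 0, 0.9], [0, 0, 0], -1], [[0, 0, 0.9], [0, 0, 0], -1], [[0, 0, 0.9], [0, 0, 0], -1], [[0, 0, 0.9], [0, 0, 0], -1], [[0, 0, 0.9], [0, 0, 0], -1], [[0, 0, 0], [0, 0, 0], -1]])

```text
time: 11.75
tool_pos: [0.4201, 0.1504, 0.1659]
tool_rot: [-0.511, 0.511, 0.489, -0.488]
contact_force: [0.9, 0.4, -1.4]
gripper_width: 1.0
```

Run:
```python
from h import *
go()
f=grab("top");g=grab("side")
np.savez('/tmp/t6.npz',**f);np.savez('/tmp/s6.npz',**g)
a=cv2.resize(f["img"][180:250,180:280],None,fx=6,fy=6,interpolation=2);b=cv2.resize(g["img"][145:225,230:330],None,fx=6,fy=6,interpolation=2)
cv2.imwrite('pics/m6.png',cv2.resize(np.vstack([a,b]),None,fx=.66,fy=.66,interpolation=3))
P=cloud(f)
m=((P[...,2]>.074)&(P[...,0]>.55)&(P[...,0]<.66)&(P[...,1]>.08)&(P[...,1]<.2)).astype(np.uint8)
c=max(cv2.findContours(m,0,1)[0],key=cv2.contourArea)
W=np.array([ray(f,u,v,.086)[:2] for u,v in c[:,0]],np.float32);print("head",cv2.minEnclosingCircle(W),W.min(0),W.max(0), np.nanmax(P[m>0][:,2]),np.median(P[m>0][:,2]))
```

```text
t 11.75 tcp [0.4201 0.1504 0.1659] w 1.0 F [ 0.9  0.4 -1.4] turn(5deg units) [0. 0. 0.]
head ((0.602012038230896, 0.1441107839345932), 0.019591690972447395) [0.58277595 0.12575744] [0.6200873  0.16196363] 0.09221557761186339 0.08454975971704926
```

View pics/m6.png

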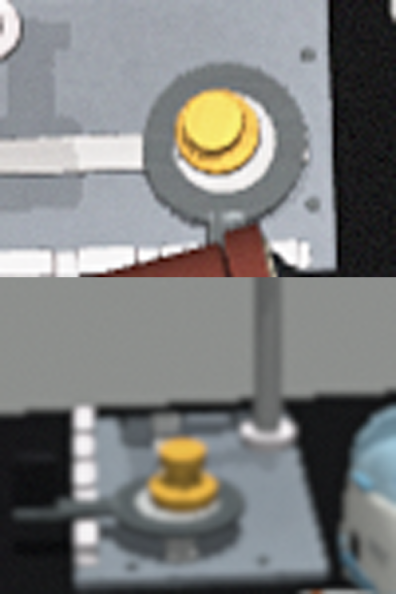

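Run:
```python
from h import *
g=dict(np.load('/tmp/s6.npz'))
for z in(.0646,.086,.1): print(z,proj(g,[.6047,.142,z]))
P=cloud(g)
# lower finger tip now: TCP .4201,.1504,.1659 in side
print("tcp now",proj(g,[.4201,.1504,.1659]))
u,v=proj(g,[.4201,.1504,.1659]).astype(int)
cv2.imwrite('pics/m7.png',cv2.resize(g["img"][v-60:v+40,u-60:u+60],None,fx=5,fy=5,interpolation=2))
# head profile in side view, points with gold color
m=gold(g,0)>0
q=P[m];q=q[(abs(q[:,0]-.6)<.06)&(abs(q[:,1]-.14)<.06)]
for z in np.arange(.04,.095,.004):
    s=q[abs(q[:,2]-z)<.002]; print(round(z,3),len(s),(s[:,0].min().round(3),s[:,0].max().round(3),s[:,1].min().round(3)) if len(s) else '')
```

```text
0.0646 [275.27205018 195.14719334]
0.086 [275.17415422 189.13319052]
0.1 [275.10937342 185.15353803]
tcp now [214.8985064  168.03011362]
0.04 0 
0.044 1 (np.float64(0.587), np.float64(0.587), np.float64(0.134))
0.048 16 (np.float64(0.583), np.float64(0.633), np.float64(0.118))
0.052 18 (np.float64(0.584), np.float64(0.633), np.float64(0.119))
0.056 34 (np.float64(0.581), np.float64(0.632), np.float64(0.118))
0.06 45 (np.float64(0.581), np.float64(0.63), np.float64(0.122))
0.064 10 (np.float64(0.597), np.float64(0.617), np.float64(0.126))
0.068 7 (np.float64(0.594), np.float64(0.61), np.float64(0.136))
0.072 1 (np.float64(0.606), np.float64(0.606), np.float64(0.132))
0.076 10 (np.float64(0.594), np.float64(0.619), np.float64(0.126))
0.08 13 (np.float64(0.591), np.float64(0.619), np.float64(0.128))
0.084 13 (np.float64(0.597), np.float64(0.623), np.float64(0.128))
0.088 39 (np.float64(0.59), np.float64(0.624), np.float64(0.124))
0.092 6 (np.float64(0.594), np.float64(0.615), np.float64(0.126))
```

View pics/m7.png

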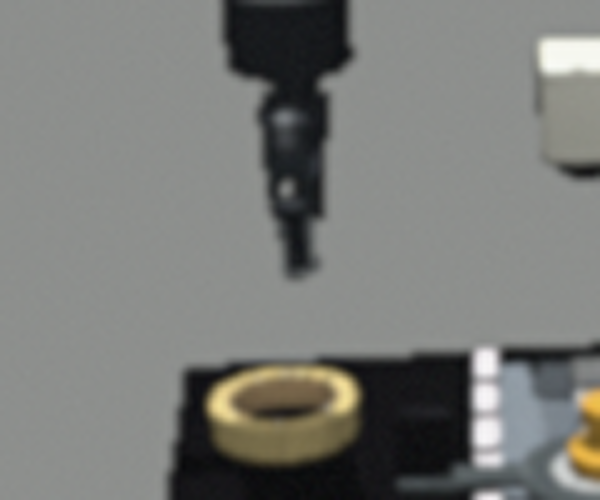

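The crop shows the open fingertips at crop y≈275, about 18 mm above the TCP. My grasp was therefore too high and slid off the head, but the master still stands. I'll try lower, closing in stages.

Emit:
drive_tool(motion=[[[0.05, 0, -0.9], [0, 0, 0], -1], [[0, 0, -0.9], [0, 0, 0], -1], [[0, 0, -0.9], [0, 0, 0], -1], [[0, 0, -0.9], [0, 0, 0], -1], [[0, 0.5, -0.9], [0, 0, 0], -1], [[0, 0.5, -0.9], [0, 0, 0], -1], [[0, 0.5, -0.9], [0, 0, 0], -1], [[0, 0.5, -0.98], [0, 0, 0], -1], [[0, 0.9, 0], [0, 0, 0], -1], [[0, 0.9, 0], [0, 0, 0], -1], [[0, 0.7, 0], [0, 0, 0], -0.2], [[0, 0, 0], [0, 0, 0], -0.1]])

```text
time: 13.05
tool_pos: [0.6015, 0.1425, 0.0488]
tool_rot: [0.513, -0.51, -0.487, 0.49]
contact_force: [0.6, 0.5, -0.6]
gripper_width: 0.694
```

Emit:
drive_tool(motion=[[[0, 0, 0], [0, 0, 0], -0.1], [[0, 0, 0], [0, 0, 0], -0.1], [[0, 0, 0], [0, 0, 0], -0.1]])

```text
time: 13.35
tool_pos: [0.6045, 0.1432, 0.0542]
tool_rot: [-0.511, 0.512, 0.489, -0.488]
contact_force: [-0.0, -0.1, 0.7]
gripper_width: 0.549
```

Run:
```python
from h import *
go()
g=grab("side")
np.savez('/tmp/s8.npz',**g)
cv2.imwrite('pics/m8.png',cv2.resize(g["img"][130:220,225:325],None,fx=6,fy=6,interpolation=2))
```

```text
t 13.35 tcp [0.6045 0.1432 0.0542] w 0.549 F [-0.  -0.1  0.7] turn(5deg units) [0. 0. 0.]
```

View pics/m8.png

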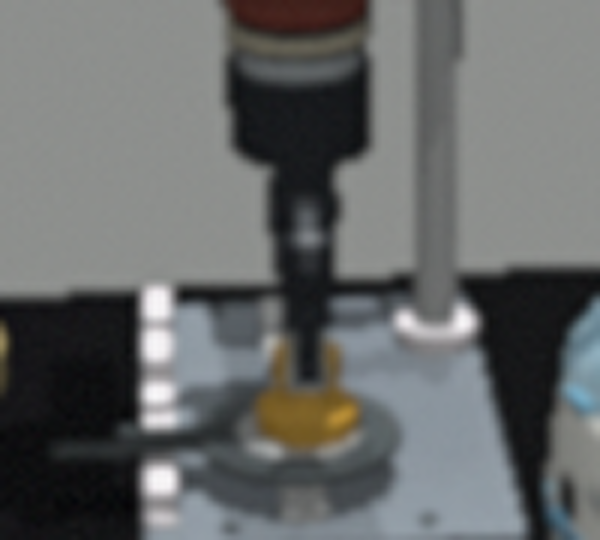

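The fingers now straddle the head, with the near tip at crop (308,380), well below the head top. Closing.

Emit:
drive_tool(motion=[[[0, 0.1, 0.04], [0, 0, 0], -0.05], [[0, 0, 0], [0, 0, 0], 0.2], [[0, 0, 0], [0, 0, 0], 0.4], [[0, 0, 0], [0, 0, 0], 1], [[0, 0, 0], [0, 0, 0], 1], [[0, 0, 0], [0, 0, 0], 1]])

```text
time: 14.0
tool_pos: [0.6029, 0.1435, 0.0511]
tool_rot: [-0.511, 0.511, 0.489, -0.488]
contact_force: [-1.7, 2.2, 5.2]
gripper_width: 0.412
```

Emit:
drive_tool(motion=[[[0, -0.3, 0], [0, 0, 0], 1], [[0, -0.5, 0], [0, 0, 0], 1], [[0, -0.7, 0], [0, 0, 0], 1], [[0, -0.8, 0], [0, 0, 0], 1], [[0, -0.8, 0], [0, 0, 0], 1], [[0, -0.8, 0], [0, 0, 0], 1], [[0, 0, 0], [0, 0, 0], 1], [[0, 0, 0], [0, 0, 0], 1]])

```text
time: 14.8
tool_pos: [0.6027, 0.143, 0.1483]
tool_rot: [-0.511, 0.512, 0.489, -0.488]
contact_force: [0.1, 0.4, -3.4]
gripper_width: 0.41
```

Run:
```python
from h import *
go([.385,-.12,.12],[.385,-.12,.0135],yaw=np.radians(87.4))
g=grab("side");m=gold(g,0)>0;P=cloud(g);q=P[m];q=q[(abs(q[:,0]-.6)<.06)&(abs(q[:,1]-.14)<.06)];print(len(q),np.percentile(q[:,2],[2,98]))
```

```text
t 14.8 tcp [0.6027 0.143  0.1483] w 0.41 F [ 0.1  0.4 -3.4] turn(5deg units) [ 0.02 -0.    0.  ]
  -> [ 0.385 -0.12   0.12 ] units [-10.9    1.13   8.22]
  -> [ 0.385  -0.12    0.0135] units [0.   4.26 0.  ]
142 [0.14139352 0.18474065]
```

Emit:
drive_tool(motion=[[[-0.9, 0.05, 0.68], [0, 0, 0], 1], [[-0.9, 0.05, 0.68], [0, 0, 0], 1], [[-0.9, 0.05, 0.68], [0, 0, 0], 1], [[-0.9, 0.05, 0.68], [0, 0, 0], 1], [[-0.9, 0.05, 0.68], [0, 0, 0], 1], [[-0.9, 0.1, 0.68], [0, 0, 0], 1], [[-0.9, 0.1, 0.68], [0, 0, 0], 1], [[-0.9, 0.1, 0.68], [0, 0, 0], 1], [[-0.9, 0.1, 0.68], [0, 0, 0], 1], [[-0.9, 0.2, 0.68], [0, 0, 0], 1], [[-0.9, 0.2, 0.68], [0, 0, 0], 1], [[-0.9, 0.2, 0.68], [0, 0, 0], 1]])

```text
time: 16.05
tool_pos: [0.3844, -0.1176, 0.1145]
tool_rot: [0.512, -0.51, -0.488, 0.489]
contact_force: [0.7, -0.5, -3.5]
gripper_width: 0.415
```

Emit:
drive_tool(motion=[[[0, 0.8, 0], [0, 0, 0], 1], [[0, 0.8, 0], [0, 0, 0], 1], [[0, 0.8, 0], [0, 0, 0], 1], [[0, 0.8, 0], [0, 0, 0], 1], [[0, 0.4, 0], [0, 0, 0], 1], [[0, 0.2, 0], [0, 0, 0], 1], [[0, 0, 0], [0, 0, 0], 1], [[0, 0, 0], [0, 0, 0], 1]])

```text
time: 16.85
tool_pos: [0.3868, -0.1176, 0.022]
tool_rot: [-0.511, 0.512, 0.489, -0.488]
contact_force: [0.1, -0.1, -2.3]
gripper_width: 0.416
```

Emit:
drive_tool(motion=[[[0, 0.3, 0], [0, 0, 0], 1], [[0, 0.06, 0], [0, 0, 0], 1], [[0, 0, 0], [0, 0, 0], 1], [[0, 0, 0], [0, 0, 0], 1]])

```text
time: 17.25
tool_pos: [0.3863, -0.1174, 0.0123]
tool_rot: [-0.511, 0.511, 0.488, -0.488]
contact_force: [-1.3, 0.0, -1.7]
gripper_width: 0.414
```

Emit:
drive_tool(motion=[[[0, 0.06, 0], [0, 0, 0], 1], [[0, 0, 0], [0, 0, 0], 1], [[0, 0, 0], [0, 0, 0], -0.2], [[0, 0, 0], [0, 0, 0], -0.6], [[0, 0, 0], [0, 0, 0], -1], [[0, 0, 0], [0, 0, 0], -1], [[0, 0, 0], [0, 0, 0], -1], [[0, 0, 0], [0, 0, 0], -1], [[0, -0.5, 0], [0, 0, 0], -1], [[0, -0.9, 0], [0, 0, 0], -1], [[0, -0.9, 0], [0, 0, 0], -1], [[0, -0.9, 0], [0, 0, 0], -1]])

```text
time: 18.45
tool_pos: [0.3863, -0.1174, 0.0925]
tool_rot: [-0.511, 0.512, 0.489, -0.488]
contact_force: [0.0, -0.4, 0.4]
gripper_width: 0.999
```

Emit:
drive_tool(motion=[[[0, -0.9, 0.5], [0, 0, 0], -1], [[0, -0.5, 0.8], [0, 0, 0], -1], [[0, 0, 0], [0, 0, 0], -1], [[0, 0, 0], [0, 0, 0], -1]])

```text
time: 18.85
tool_pos: [0.3542, -0.1161, 0.1263]
tool_rot: [-0.511, 0.512, 0.489, -0.488]
contact_force: [0.4, 0.3, 0.0]
gripper_width: 1.0
```

Run:
```python
from h import *
f=grab("top");g=grab("side")
np.savez('/tmp/t9.npz',**f);np.savez('/tmp/s9.npz',**g)
for d in discs(f,x=(.4,.65)): print(d)
for d in discs(g,x=(.4,.65)): print(d)
gr=cv2.cvtColor(f["img"],cv2.COLOR_BGR2GRAY)
m=((gr<145)&(gr>60)).astype(np.uint8);m[:180]=0;m[226:]=0;m[:,:205]=0;m[:,262:]=0
c=max(cv2.findContours(m,0,1)[0],key=cv2.contourArea)
W=np.array([ray(f,u,v,.04)[:2] for u,v in c[:,0]],np.float32)
print("plate",cv2.minEnclosingCircle(W),W.min(0),W.max(0))
h=((gr>200)).astype(np.uint8);h[:180]=0;h[226:]=0;h[:,:220]=0;h[:,250:]=0
c=max(cv2.findContours(h,0,1)[0],key=cv2.contourArea);W=np.array([ray(f,u,v,.04)[:2] for u,v in c[:,0]],np.float32);print("white",cv2.minEnclosingCircle(W))
a=cv2.resize(f["img"][170:310,180:400],None,fx=3.5,fy=3.5,interpolation=2)
cv2.imwrite('pics/t9.png',a); go()
```

```text
(0.4559, -0.0158, 62.2, 59.8, [300.0, 265.0])
(0.4493, -0.2254, 54.4, 51.9, [380.0, 261.0])
(0.5498, -0.1022, 38.3, 35.9, [329.0, 228.0])
(0.5662, -0.1998, 47.1, 44.1, [364.0, 219.0])
(0.4515, -0.2234, 58.7, 54.2, [230.0, 280.0])
(0.5531, -0.0997, 44.2, 38.6, [266.0, 250.0])
(0.4579, -0.0129, 69.4, 62.3, [231.0, 236.0])
plate ((0.5972821712493896, 0.15436649322509766), 0.07193432003259659) [0.5689898  0.08347402] [0.6526526  0.22525896]
white ((0.5993592143058777, 0.1384887993335724), 0.033461205661296844)
t 18.95 tcp [ 0.3538 -0.1157  0.1251] w 0.996 F [ 0.7  0.8 -0.3] turn(5deg units) [0. 0. 0.]
```

View pics/t9.png

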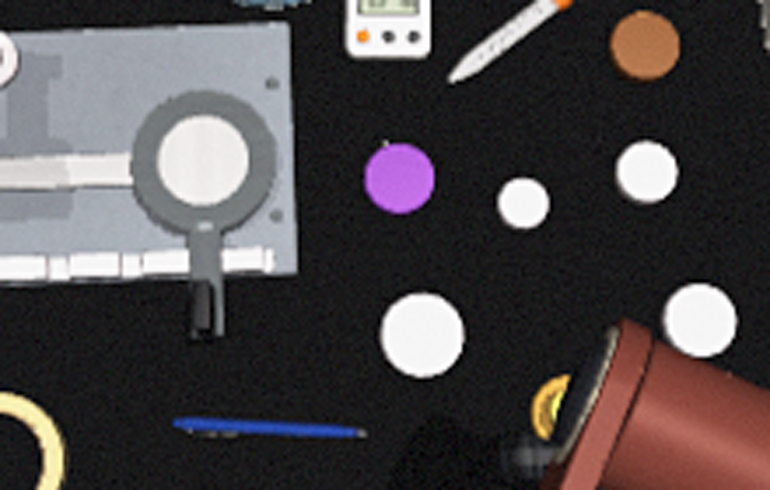

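The top crop shows the master upright at about (555,405). The plate has a white inset centred at crop (204,160), i.e. (0.599,0.139). Disc_62 is at (423,335) and unmoved.

Run:
```python
from h import *
g=dict(np.load('/tmp/s8.npz'));P=cloud(g)
for v in range(180,197,2): print(v,[tuple(P[v,u].round(3).tolist()) for u in (274,276,278)],g["img"][v,276])
go([.456,-.0155,.12],[.456,-.0155,.012],yaw=np.radians(87.4))
```

```text
180 [(0.604, 0.17, 0.105), (0.61, 0.166, 0.107), (0.61, 0.106, 0.134)] [27 27 24]
182 [(0.596, 0.088, 0.136), (0.603, 0.091, 0.135), (0.608, 0.085, 0.137)] [32 31 29]
184 [(0.596, 0.088, 0.13), (0.602, 0.089, 0.129), (0.609, 0.09, 0.128)] [27 24 22]
186 [(0.598, 0.108, 0.113), (0.604, 0.111, 0.112), (0.611, 0.113, 0.11)] [29 26 24]
188 [(0.598, 0.106, 0.107), (0.604, 0.106, 0.107), (0.611, 0.113, 0.104)] [27 24 22]
190 [(0.598, 0.109, 0.099), (0.604, 0.113, 0.097), (0.611, 0.115, 0.096)] [31 28 26]
192 [(0.598, 0.109, 0.092), (0.604, 0.109, 0.092), (0.611, 0.115, 0.088)] [30 27 24]
194 [(0.598, 0.111, 0.084), (0.605, 0.119, 0.08), (0.611, 0.113, 0.083)] [78 83 84]
196 [(0.601, 0.142, 0.062), (0.606, 0.134, 0.065), (0.613, 0.137, 0.063)] [ 48  92 115]
t 18.95 tcp [ 0.3538 -0.1157  0.1251] w 0.996 F [ 0.7  0.8 -0.3] turn(5deg units) [-0.01 -0.    0.01]
  -> [ 0.456  -0.0155  0.12  ] units [ 4.19  0.2  -3.9 ]
  -> [ 0.456  -0.0155  0.012 ] units [0.   4.32 0.  ]
```

Depth shows the fingertips about 20–24 mm above the reported TCP, so grasps have to go correspondingly lower. I'll approach disc_62 by contact.

Emit:
drive_tool(motion=[[[0.84, 0.04, -0.78], [0, 0, 0], -1], [[0.84, 0.04, -0.78], [0, 0, 0], -1], [[0.84, 0.04, -0.78], [0, 0, 0], -1], [[0.84, 0.04, -0.78], [0, 0, 0], -1], [[0.83, 0.04, -0.78], [0, 0, 0], -1], [[0, 0.9, 0], [0, 0, 0], -1], [[0, 0.9, 0], [0, 0, 0], -1], [[0, 0.9, 0], [0, 0, 0], -1], [[0, 0.9, 0], [0, 0, 0], -0.8], [[0, 0.6, 0], [0, 0, 0], -0.7], [[0, 0, 0], [0, 0, 0], -0.7], [[0, 0, 0], [0, 0, 0], -0.7]])

```text
time: 20.15
tool_pos: [0.4556, -0.0154, 0.015]
tool_rot: [0.512, -0.511, -0.488, 0.489]
contact_force: [0.4, -0.1, -0.3]
gripper_width: 0.854
```

Run:
```python
from h import *
go([.456,-.0155,.0],yaw=np.radians(87.4))
g=grab("side");P=cloud(g);np.savez('/tmp/s10.npz',**g)
s,r=tool();p=s["tool_pos"]
q=P[(abs(P[...,0]-p[0])<.03)&(P[...,1]>p[1]-.075)&(P[...,1]<p[1]-.036)&(g["img"].max(2)<70)]
q=q[q[:,2]>.012]
for z in np.arange(.012,.06,.004): print(round(z,3),(abs(q[:,2]-z)<.002).sum())
u,v=proj(g,p).astype(int);cv2.imwrite('pics/m10.png',cv2.resize(g["img"][v-60:v+30,u-50:u+50],None,fx=6,fy=6,interpolation=2));print(u,v)
```

```text
t 20.15 tcp [ 0.4556 -0.0154  0.015 ] w 0.854 F [ 0.4 -0.1 -0.3] turn(5deg units) [-0.02 -0.    0.  ]
  -> [ 0.456  -0.0155  0.    ] units [-0.    0.6  -0.02]
0.012 0
0.016 0
0.02 0
0.024 0
0.028 0
0.032 0
0.036 0
0.04 0
0.044 0
0.048 0
0.052 2
0.056 3
230 237
```

View pics/m10.png

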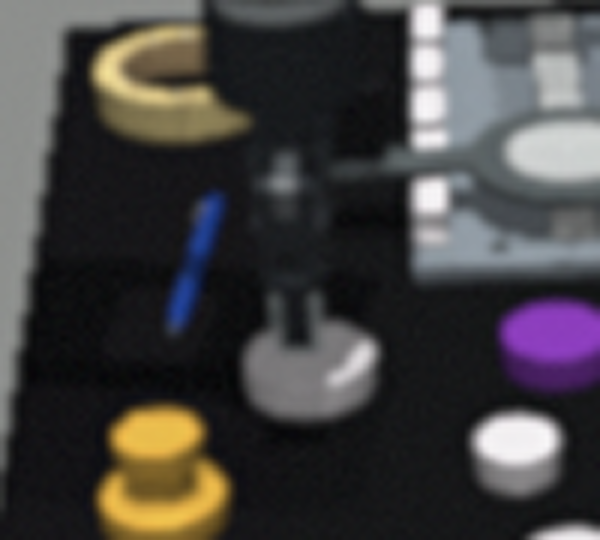

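The side view shows the fingers straddling disc_62, near tip at crop (297,342) still above the disc. The master stands upright at (155,480).

Emit:
drive_tool(motion=[[[0, 0.6, 0], [0, 0, 0], -0.7], [[0, 0.2, 0], [0, 0, 0], -0.7], [[0, 0.2, 0], [0, 0, 0], -0.7], [[0, 0, 0], [0, 0, 0], -0.7], [[0, 0, 0], [0, 0, 0], -0.7]])

```text
time: 20.7
tool_pos: [0.4563, -0.0157, -0.0088]
tool_rot: [-0.511, 0.511, 0.489, -0.488]
contact_force: [0.3, -0.1, 0.7]
gripper_width: 0.851
```

Run:
```python
from h import *
go()
g=grab("side");T=g["world_from_camera"]
# lowest dark finger pixel at u~229 where it meets anything: print brightness column and height on plane y=-.058
for v in range(228,246): 
    d=T[:3,:3]@np.linalg.solve(g["camera_matrix"],[229.5,v,1]);o=T[:3,3];p=o+d*(-.056-o[1])/d[1]
    print(v,g["img"][v,227:233].max(1),p.round(4)[[0,2]])
```

```text
t 20.7 tcp [ 0.4563 -0.0157 -0.0088] w 0.851 F [ 0.3 -0.1  0.7] turn(5deg units) [0. 0. 0.]
228 [25 24 25 27 28 31] [0.4562 0.0703]
229 [30 31 30 32 33 33] [0.456 0.067]
230 [36 39 38 37 38 38] [0.4559 0.0638]
231 [40 44 42 41 38 40] [0.4557 0.0606]
232 [39 36 38 34 36 48] [0.4555 0.0573]
233 [49 34 28 25 37 62] [0.4553 0.0541]
234 [64 37 27 27 42 67] [0.4551 0.0508]
235 [73 39 25 29 41 66] [0.4549 0.0475]
236 [74 45 28 28 40 66] [0.4546 0.0442]
237 [76 45 26 25 39 66] [0.4544 0.041 ]
238 [80 49 30 26 38 66] [0.4542 0.0377]
239 [81 49 29 27 34 60] [0.454  0.0344]
240 [81 50 29 25 33 60] [0.4538 0.0311]
241 [87 63 47 46 47 65] [0.4536 0.0277]
242 [100  88  82  82  84  89] [0.4534 0.0244]
243 [114 108 108 112 112 112] [0.4532 0.0211]
244 [120 119 118 121 126 123] [0.453  0.0177]
245 [109 110 112 116 119 116] [0.4528 0.0144]
```

Emit:
drive_tool(motion=[[[0, 0.2, 0], [0, 0, 0], -0.7], [[0, 0.2, 0], [0, 0, 0], -0.7], [[0, 0.2, 0], [0, 0, 0], -0.7], [[0, 0, 0], [0, 0, 0], -0.7], [[0, 0, 0], [0, 0, 0], -0.7]])

```text
time: 21.25
tool_pos: [0.4557, -0.0156, -0.0246]
tool_rot: [0.512, -0.511, -0.488, 0.489]
contact_force: [-0.2, 0.2, 0.1]
gripper_width: 0.854
```

Emit:
drive_tool(motion=[[[0, 0, 0], [0, 0, 0], -0.5], [[0, 0, 0], [0, 0, 0], -0.4], [[0, 0, 0], [0, 0, 0], 1], [[0, 0, 0], [0, 0, 0], 1], [[0, 0, 0], [0, 0, 0], 1]])

```text
time: 21.75
tool_pos: [0.4565, -0.0157, -0.0234]
tool_rot: [-0.511, 0.511, 0.489, -0.488]
contact_force: [-1.5, 0.6, 5.6]
gripper_width: 0.703
```

Emit:
drive_tool(motion=[[[0, -0.3, 0], [0, 0, 0], 1], [[0, -0.5, 0], [0, 0, 0], 1], [[0, -0.7, 0], [0, 0, 0], 1], [[0, -0.8, 0], [0, 0, 0], 1], [[0, -0.7, 0], [0, 0, 0], 1], [[0, 0, 0], [0, 0, 0], 1], [[0, 0, 0], [0, 0, 0], 1]])

```text
time: 22.45
tool_pos: [0.4561, -0.0158, 0.0511]
tool_rot: [-0.511, 0.512, 0.489, -0.488]
contact_force: [-0.2, -0.8, -1.1]
gripper_width: 0.701
```

Run:
```python
from h import *
go([.5994,.139,.05],[.5994,.139,.0175],yaw=np.radians(87.4))
f=grab("top")
for d in discs(f,x=(.4,.65)): print(d)
```

```text
t 22.45 tcp [ 0.4561 -0.0158  0.0511] w 0.701 F [-0.2 -0.8 -1.1] turn(5deg units) [ 0.01 -0.   -0.  ]
  -> [0.5994 0.139  0.05  ] units [ 6.44  0.04 -5.44]
  -> [0.5994 0.139  0.0175] units [0.  1.3 0. ]
(0.4493, -0.2254, 54.4, 51.9, [380.0, 261.0])
(0.5503, -0.1022, 38.3, 30.7, [329.0, 226.0])
(0.5662, -0.1998, 47.1, 44.1, [364.0, 219.0])
```

Emit:
drive_tool(motion=[[[0.8, 0, -0.68], [0, 0, 0], 1], [[0.8, 0, -0.68], [0, 0, 0], 1], [[0.8, 0, -0.68], [0, 0, 0], 1], [[0.8, 0, -0.68], [0, 0, 0], 1], [[0.8, 0, -0.68], [0, 0, 0], 1], [[0.8, 0, -0.68], [0, 0, 0], 1], [[0.8, 0, -0.68], [0, 0, 0], 1], [[0.84, 0, -0.68], [0, 0, 0], 1], [[0, 0, 0], [0, 0, 0], 1], [[0, 0.6, 0], [0, 0, 0], 1], [[0, 0.3, 0], [0, 0, 0], 1], [[0, 0, 0], [0, 0, 0], 1]])

```text
time: 23.7
tool_pos: [0.596, 0.138, 0.0246]
tool_rot: [0.513, -0.51, -0.486, 0.49]
contact_force: [-0.8, -0.5, -2.6]
gripper_width: 0.699
```

Run:
```python
from h import *
go([.5994,.139,.0175],yaw=np.radians(87.4))
```

```text
t 23.7 tcp [0.596  0.138  0.0246] w 0.699 F [-0.8 -0.5 -2.6] turn(5deg units) [-0.07 -0.01 -0.01]
  -> [0.5994 0.139  0.0175] units [ 0.05  0.29 -0.13]
```

Emit:
drive_tool(motion=[[[0, 0.25, 0], [0, 0, 0], 1], [[0, 0, 0], [0, 0, 0], 1], [[0, 0, 0], [0, 0, 0], 1], [[0, 0, 0], [0, 0, 0], 1]])

```text
time: 24.1
tool_pos: [0.5995, 0.1389, 0.0225]
tool_rot: [-0.511, 0.512, 0.489, -0.488]
contact_force: [0.9, 0.2, -0.9]
gripper_width: 0.703
```

Lower 5 mm, release gently, retreat.

Emit:
drive_tool(motion=[[[0, 0.2, 0], [0, 0, 0], 1], [[0, 0, 0], [0, 0, 0], 1], [[0, 0, 0], [0, 0, 0], 1], [[0, 0, 0], [0, 0, 0], -0.4], [[0, 0, 0], [0, 0, 0], -0.6], [[0, 0, 0], [0, 0, 0], -1], [[0, 0, 0], [0, 0, 0], -1], [[0, 0, 0], [0, 0, 0], -1], [[0, -0.5, 0], [0, 0, 0], -1], [[0, -0.9, 0], [0, 0, 0], -1], [[0, -0.9, 0], [0, 0, 0], -1], [[0, -0.9, 0], [0, 0, 0], -1]])

```text
time: 25.3
tool_pos: [0.5994, 0.139, 0.0989]
tool_rot: [-0.511, 0.511, 0.489, -0.488]
contact_force: [-0.1, -0.1, -1.0]
gripper_width: 1.004
```

Run:
```python
from h import *
# go over to disc 54 next
go([.4493,-.2250,.10],[.4493,-.2250,-.02],yaw=np.radians(87.4))
```

```text
t 25.3 tcp [0.5994 0.139  0.0989] w 1.004 F [-0.1 -0.1 -1. ] turn(5deg units) [ 0.01 -0.    0.  ]
  -> [ 0.4493 -0.225   0.1   ] units [-14.82  -0.04   5.34]
  -> [ 0.4493 -0.225  -0.02  ] units [0.  4.8 0. ]
```

Emit:
drive_tool(motion=[[[-0.93, 0, 0.33], [0, 0, 0], -1], [[-0.93, 0, 0.33], [0, 0, 0], -1], [[-0.93, 0, 0.33], [0, 0, 0], -1], [[-0.93, 0, 0.33], [0, 0, 0], -1], [[-0.93, 0, 0.33], [0, 0, 0], -1], [[-0.93, 0, 0.33], [0, 0, 0], -1], [[-0.93, 0, 0.33], [0, 0, 0], -1], [[-0.93, 0, 0.33], [0, 0, 0], -1], [[-0.93, 0, 0.33], [0, 0, 0], -1], [[-0.93, 0, 0.33], [0, 0, 0], -1], [[-0.93, 0, 0.33], [0, 0, 0], -1], [[-0.93, 0, 0.33], [0, 0, 0], -1]])

```text
time: 26.5
tool_pos: [0.4875, -0.1363, 0.0983]
tool_rot: [-0.511, 0.512, 0.489, -0.488]
contact_force: [1.4, -0.6, -0.8]
gripper_width: 1.004
```

Emit:
drive_tool(motion=[[[-0.93, 0, 0.34], [0, 0, 0], -1], [[-0.93, 0, 0.34], [0, 0, 0], -1], [[-0.9, 0, 0.34], [0, 0, 0], -1], [[-0.9, 0, 0.34], [0, 0, 0], -1], [[0, 0.8, 0], [0, 0, 0], -1], [[0, 0.8, 0], [0, 0, 0], -0.9], [[0, 0.8, 0], [0, 0, 0], -0.7], [[0, 0, 0], [0, 0, 0], -0.5], [[0, 0, 0], [0, 0, 0], -0.5], [[0, 0, 0], [0, 0, 0], -0.5]])

```text
time: 27.5
tool_pos: [0.4505, -0.2258, 0.0388]
tool_rot: [-0.51, 0.512, 0.489, -0.488]
contact_force: [0.9, 0.4, -0.0]
gripper_width: 0.754
```

```bash
cat >> h.py <<'E'
def stack(f,zt,c=(.5994,.139)):
    g=cv2.cvtColor(f["img"],cv2.COLOR_BGR2GRAY)
    u,v=proj(f,[*c,zt]).round().astype(int)
    m=np.zeros(g.shape,np.uint8);m[v-16:v+17,u-16:u+17]=(g>215)[v-16:v+17,u-16:u+17]
    k=max(cv2.findContours(m,0,1)[0],key=cv2.contourArea)
    W=np.array([ray(f,a,b,zt)[:2] for a,b in k[:,0]],np.float32);o,r=cv2.minEnclosingCircle(W)
    print("stack top",np.round(o,4),"d",round(r*2e3,1),"z",np.nanmedian(cloud(f)[v-4:v+5,u-4:u+5,2]).round(4))
E
python3 - <<'E'
from h import *
go([.4493,-.2250,-.023],yaw=np.radians(87.4))
f=grab("top");stack(f,.058)
for d in discs(f,x=(.4,.65)): print(d)
a=cv2.resize(f["img"][170:310,180:400],None,fx=3.5,fy=3.5,interpolation=2)
cv2.imwrite('pics/t11.png',a)
E
```

```text
t 27.5 tcp [ 0.4505 -0.2258  0.0388] w 0.754 F [ 0.9  0.4 -0. ] turn(5deg units) [ 0.03 -0.   -0.02]
  -> [ 0.4493 -0.225  -0.023 ] units [0.03 2.47 0.05]
stack top [0.5974 0.1385] d 65.1 z 0.057
(0.5498, -0.1022, 38.4, 35.8, [329.0, 228.0])
(0.5662, -0.1998, 47.1, 44.1, [364.0, 219.0])
```

View pics/t11.png

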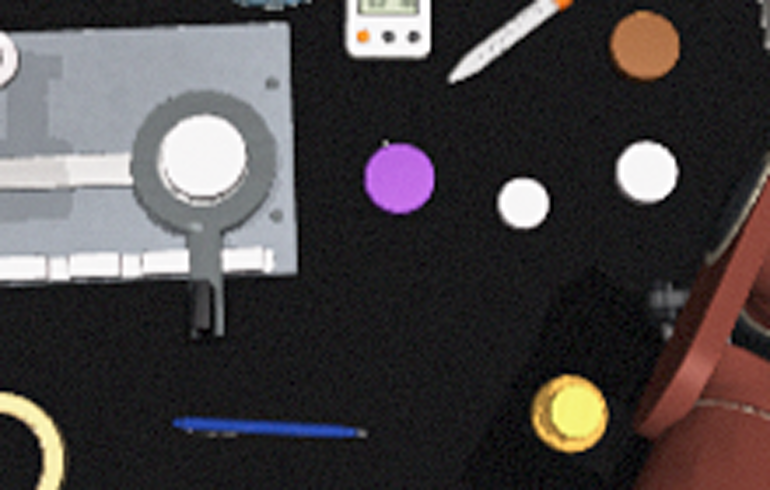

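The top crop shows disc_62 sitting centred on the plate at (203,156), with the master standing at (570,413).

Emit:
drive_tool(motion=[[[0.03, 0.8, 0.03], [0, 0, 0], -0.5], [[0, 0.8, 0], [0, 0, 0], -0.5], [[0, 0.6, 0], [0, 0, 0], -0.5], [[0, 0.15, 0], [0, 0, 0], -0.5], [[0, 0, 0], [0, 0, 0], -0.5], [[0, 0, 0], [0, 0, 0], -0.3], [[0, 0, 0], [0, 0, 0], 1], [[0, 0, 0], [0, 0, 0], 1], [[0, 0, 0], [0, 0, 0], 1], [[0, 0, 0], [0, 0, 0], 1]])

```text
time: 28.55
tool_pos: [0.45, -0.2252, -0.0198]
tool_rot: [-0.51, 0.512, 0.489, -0.488]
contact_force: [-1.8, 2.3, 6.6]
gripper_width: 0.609
```

Emit:
drive_tool(motion=[[[0, -0.3, 0], [0, 0, 0], 1], [[0, -0.5, 0], [0, 0, 0], 1], [[0, -0.8, 0], [0, 0, 0], 1], [[0, -0.9, 0], [0, 0, 0], 1], [[0, -0.9, 0], [0, 0, 0], 1], [[0, -0.6, 0], [0, 0, 0], 1], [[0, 0, 0], [0, 0, 0], 1], [[0, 0, 0], [0, 0, 0], 1]])

```text
time: 29.35
tool_pos: [0.4485, -0.2242, 0.0782]
tool_rot: [-0.511, 0.511, 0.488, -0.488]
contact_force: [-0.3, 0.2, -2.1]
gripper_width: 0.606
```

Run:
```python
from h import *
go([.6000,.139,.08],[.6,.139,.0395],yaw=np.radians(87.4))
```

```text
t 29.35 tcp [ 0.4485 -0.2242  0.0782] w 0.606 F [-0.3  0.2 -2.1] turn(5deg units) [ 0. -0. -0.]
  -> [0.6   0.139 0.08 ] units [14.79 -0.07 -5.39]
  -> [0.6    0.139  0.0395] units [0.   1.62 0.  ]
```

Emit:
drive_tool(motion=[[[0.92, 0, -0.34], [0, 0, 0], 1], [[0.92, 0, -0.34], [0, 0, 0], 1], [[0.92, 0, -0.34], [0, 0, 0], 1], [[0.92, 0, -0.34], [0, 0, 0], 1], [[0.92, 0, -0.34], [0, 0, 0], 1], [[0.92, 0, -0.34], [0, 0, 0], 1], [[0.92, 0, -0.34], [0, 0, 0], 1], [[0.92, 0, -0.34], [0, 0, 0], 1], [[0.92, 0, -0.34], [0, 0, 0], 1], [[0.92, 0, -0.34], [0, 0, 0], 1], [[0.92, 0, -0.34], [0, 0, 0], 1], [[0.92, 0, -0.34], [0, 0, 0], 1]])

```text
time: 30.55
tool_pos: [0.562, 0.0478, 0.076]
tool_rot: [0.512, -0.51, -0.488, 0.489]
contact_force: [-0.2, -0.3, -1.1]
gripper_width: 0.602
```

Emit:
drive_tool(motion=[[[0.92, 0, -0.33], [0, 0, 0], 1], [[0.92, 0, -0.33], [0, 0, 0], 1], [[0.92, 0, -0.33], [0, 0, 0], 1], [[0.99, 0, -0.33], [0, 0, 0], 1], [[0, 0, 0], [0, 0, 0], 1], [[0, 0.7, 0], [0, 0, 0], 1], [[0, 0.5, 0], [0, 0, 0], 1], [[0, 0, 0], [0, 0, 0], 1], [[0, 0, 0], [0, 0, 0], 1], [[0, 0, 0], [0, 0, 0], 1]])

```text
time: 31.55
tool_pos: [0.6006, 0.1383, 0.0484]
tool_rot: [-0.511, 0.512, 0.488, -0.488]
contact_force: [0.0, -0.8, -1.3]
gripper_width: 0.602
```

Run:
```python
from h import *
go([.5998,.139,.0387],yaw=np.radians(87.4))
```

```text
t 31.55 tcp [0.6006 0.1383 0.0484] w 0.602 F [ 0.  -0.8 -1.3] turn(5deg units) [ 0.   -0.01 -0.  ]
  -> [0.5998 0.139  0.0387] units [0.02 0.39 0.03]
```

Emit:
drive_tool(motion=[[[0.02, 0.3, 0.03], [0, 0, 0], 1], [[0, 0.08, 0], [0, 0, 0], 1], [[0, 0, 0], [0, 0, 0], 1], [[0, 0, 0], [0, 0, 0], 1]])

```text
time: 31.95
tool_pos: [0.5997, 0.1394, 0.0388]
tool_rot: [-0.511, 0.511, 0.488, -0.488]
contact_force: [0.5, -0.1, -1.4]
gripper_width: 0.605
```

Emit:
drive_tool(motion=[[[0, 0, 0], [0, 0, 0], -0.2], [[0, 0, 0], [0, 0, 0], -0.4], [[0, 0, 0], [0, 0, 0], -0.8], [[0, 0, 0], [0, 0, 0], -1], [[0, 0, 0], [0, 0, 0], -1], [[0, -0.5, 0], [0, 0, 0], -1], [[0, -0.9, 0], [0, 0, 0], -1], [[0, -0.9, 0], [0, 0, 0], -1], [[0, 0, 0], [0, 0, 0], -1], [[0, 0, 0], [0, 0, 0], -1]])

```text
time: 32.95
tool_pos: [0.6003, 0.1395, 0.0973]
tool_rot: [-0.511, 0.512, 0.489, -0.488]
contact_force: [0.5, -0.5, -0.1]
gripper_width: 0.999
```

Run:
```python
from h import *
go([.5662,-.1995,.10],[.5662,-.1995,-.017],yaw=np.radians(87.4))
```

```text
t 32.95 tcp [0.6003 0.1395 0.0973] w 0.999 F [ 0.5 -0.5 -0.1] turn(5deg units) [ 0.02 -0.    0.  ]
  -> [ 0.5662 -0.1995  0.1   ] units [-13.61  -0.11   0.75]
  -> [ 0.5662 -0.1995 -0.017 ] units [0.   4.68 0.  ]
```

Emit:
drive_tool(motion=[[[-0.91, 0, 0.05], [0, 0, 0], -1], [[-0.91, 0, 0.05], [0, 0, 0], -1], [[-0.91, 0, 0.05], [0, 0, 0], -1], [[-0.91, 0, 0.05], [0, 0, 0], -1], [[-0.91, 0, 0.05], [0, 0, 0], -1], [[-0.91, 0, 0.05], [0, 0, 0], -1], [[-0.91, 0, 0.05], [0, 0, 0], -1], [[-0.91, 0, 0.05], [0, 0, 0], -1], [[-0.91, 0, 0.05], [0, 0, 0], -1], [[-0.91, 0, 0.05], [0, 0, 0], -1], [[-0.91, 0, 0.05], [0, 0, 0], -1], [[-0.91, 0, 0.05], [0, 0, 0], -1]])

```text
time: 34.15
tool_pos: [0.5709, -0.1331, 0.0943]
tool_rot: [0.512, -0.51, -0.488, 0.489]
contact_force: [-0.5, -1.3, 1.5]
gripper_width: 1.0
```

Emit:
drive_tool(motion=[[[-0.91, 0, 0.05], [0, 0, 0], -1], [[-0.91, 0, 0.05], [0, 0, 0], -1], [[-0.87, 0, 0.05], [0, 0, 0], -1], [[0, 0.8, 0], [0, 0, 0], -0.8], [[0, 0.8, 0], [0, 0, 0], -0.5], [[0, 0.8, 0], [0, 0, 0], -0.35], [[0, 0, 0], [0, 0, 0], -0.35], [[0, 0, 0], [0, 0, 0], -0.35], [[0, 0, 0], [0, 0, 0], -0.35]])

```text
time: 35.05
tool_pos: [0.566, -0.1999, 0.0371]
tool_rot: [-0.511, 0.512, 0.489, -0.488]
contact_force: [-0.4, -0.6, -1.0]
gripper_width: 0.674
```

Run:
```python
from h import *
go([.5662,-.1995,-.017],yaw=np.radians(87.4))
f=grab("top");stack(f,.076)
for d in discs(f,x=(.4,.65)): print(d)
```

```text
t 35.05 tcp [ 0.566  -0.1999  0.0371] w 0.674 F [-0.4 -0.6 -1. ] turn(5deg units) [ 0.01 -0.   -0.01]
  -> [ 0.5662 -0.1995 -0.017 ] units [ 0.01  2.16 -0.01]
stack top [0.5928 0.1364] d 64.9 z 0.0745
(0.549, -0.1021, 35.9, 33.5, [329.0, 228.0])
```

Emit:
drive_tool(motion=[[[0, 0.8, 0], [0, 0, 0], -0.35], [[0, 0.8, 0], [0, 0, 0], -0.35], [[0, 0.6, 0], [0, 0, 0], -0.35], [[0, 0, 0], [0, 0, 0], -0.35], [[0, 0, 0], [0, 0, 0], -0.15], [[0, 0, 0], [0, 0, 0], 1], [[0, 0, 0], [0, 0, 0], 1], [[0, 0, 0], [0, 0, 0], 1], [[0, 0, 0], [0, 0, 0], 1]])

```text
time: 36.0
tool_pos: [0.5665, -0.2002, -0.0174]
tool_rot: [-0.51, 0.512, 0.489, -0.488]
contact_force: [-0.4, -0.3, 4.3]
gripper_width: 0.513
```

Emit:
drive_tool(motion=[[[0, -0.3, 0], [0, 0, 0], 1], [[0, -0.5, 0], [0, 0, 0], 1], [[0, -0.8, 0], [0, 0, 0], 1], [[0, -0.9, 0], [0, 0, 0], 1], [[0, -0.9, 0], [0, 0, 0], 1], [[0, -0.9, 0], [0, 0, 0], 1], [[0, 0, 0], [0, 0, 0], 1], [[0, 0, 0], [0, 0, 0], 1]])

```text
time: 36.8
tool_pos: [0.5655, -0.1996, 0.0891]
tool_rot: [-0.511, 0.512, 0.489, -0.488]
contact_force: [0.1, -0.4, -1.2]
gripper_width: 0.513
```

Run:
```python
from h import *
go([.5994,.139,.09],yaw=np.radians(87.4))
f=grab("top")
a=cv2.resize(f["img"][190:240,210:270],None,fx=10,fy=10,interpolation=2)
cv2.imwrite('pics/t12.png',a);P=cloud(f)
g=cv2.cvtColor(f["img"],cv2.COLOR_BGR2GRAY)
for r in range(200,230,2): print(r,[int(x) for x in P[r,222:254:2,2]*1000])
```

```text
t 36.8 tcp [ 0.5655 -0.1996  0.0891] w 0.513 F [ 0.1 -0.4 -1.2] turn(5deg units) [ 0.01 -0.   -0.  ]
  -> [0.5994 0.139  0.09  ] units [13.59 -0.03 -0.74]
200 [9, 15, 38, 37, 41, 37, 42, 39, 37, 37, 39, 43, 39, 40, 38, 9]Traceback (most recent call last):
  File "<stdin>", line 7, in <module>
ValueError: cannot convert float NaN to integer
```

View pics/t12.png

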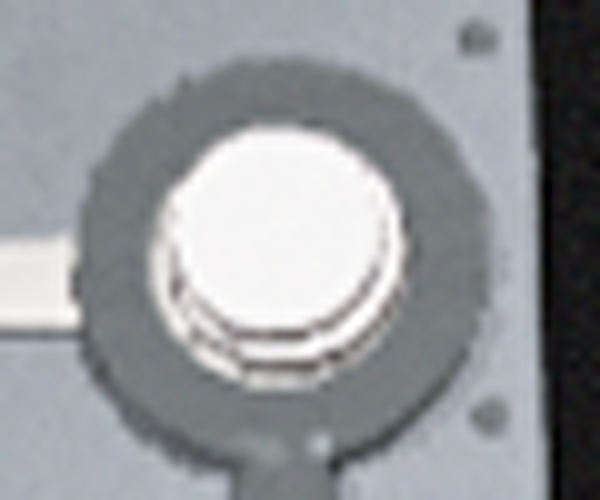

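The crop shows the top disc (54) at (277,228), disc 62 at about (280,243) and the plate ring at about (283,262), concentric apart from parallax.

Run:
```python
from h import *
f=grab("top")
for x,y,z in[(277.5,228,.076),(280,243,.058),(283.5,262,.04)]: print(z,ray(f,210+(x+.5)/10-.5,190+(y+.5)/10-.5,z).round(4))
go([.5994,.139,.09],yaw=np.radians(87.4))
```

```text
0.076 [0.5992 0.1362 0.076 ]
0.058 [0.5991 0.137  0.058 ]
0.04 [0.5978 0.1376 0.04  ]
t 36.9 tcp [ 0.5643 -0.1991  0.0871] w 0.511 F [-0.5 -0.  -0.8] turn(5deg units) [-0.03 -0.    0.01]
  -> [0.5994 0.139  0.09  ] units [13.57 -0.12 -0.79]
```

Emit:
drive_tool(motion=[[[0.91, 0, -0.05], [0, 0, 0], 1], [[0.91, 0, -0.05], [0, 0, 0], 1], [[0.91, 0, -0.05], [0, 0, 0], 1], [[0.91, 0, -0.05], [0, 0, 0], 1], [[0.91, 0, -0.05], [0, 0, 0], 1], [[0.91, 0, -0.05], [0, 0, 0], 1], [[0.91, 0, -0.05], [0, 0, 0], 1], [[0.91, 0, -0.05], [0, 0, 0], 1], [[0.91, 0, -0.05], [0, 0, 0], 1], [[0.91, 0, -0.05], [0, 0, 0], 1], [[0.91, 0, -0.05], [0, 0, 0], 1], [[0.91, 0, -0.05], [0, 0, 0], 1]])

```text
time: 38.1
tool_pos: [0.5916, 0.0733, 0.0866]
tool_rot: [0.512, -0.51, -0.488, 0.489]
contact_force: [0.6, -0.1, -0.9]
gripper_width: 0.512
```

Emit:
drive_tool(motion=[[[0.91, 0, -0.05], [0, 0, 0], 1], [[0.91, 0, -0.05], [0, 0, 0], 1], [[0.85, 0, -0.05], [0, 0, 0], 1], [[0, 0, 0], [0, 0, 0], 1], [[0, 0.5, 0], [0, 0, 0], 1], [[0, 0.4, 0], [0, 0, 0], 1], [[0, 0, 0], [0, 0, 0], 1], [[0, 0, 0], [0, 0, 0], 1], [[0, 0, 0], [0, 0, 0], 1]])

```text
time: 39.0
tool_pos: [0.5999, 0.1384, 0.0664]
tool_rot: [-0.511, 0.512, 0.488, -0.488]
contact_force: [-0.4, -0.1, -0.7]
gripper_width: 0.511
```

Run:
```python
from h import *
go([.5994,.139,.0590],yaw=np.radians(87.4))
```

```text
t 39.0 tcp [0.5999 0.1384 0.0664] w 0.511 F [-0.4 -0.1 -0.7] turn(5deg units) [ 0.   -0.01  0.  ]
  -> [0.5994 0.139  0.059 ] units [0.02 0.3  0.02]
```

Emit:
drive_tool(motion=[[[0.02, 0.3, 0.02], [0, 0, 0], 1], [[0, 0, 0], [0, 0, 0], 1], [[0, 0, 0], [0, 0, 0], 1]])

```text
time: 39.3
tool_pos: [0.5991, 0.1394, 0.0587]
tool_rot: [0.511, -0.511, -0.488, 0.489]
contact_force: [0.2, 0.1, -0.8]
gripper_width: 0.509
```

Emit:
drive_tool(motion=[[[0, 0, 0], [0, 0, 0], 0.05], [[0, 0, 0], [0, 0, 0], -0.2], [[0, 0, 0], [0, 0, 0], -0.6], [[0, 0, 0], [0, 0, 0], -1], [[0, 0, 0], [0, 0, 0], -1], [[0, -0.5, 0], [0, 0, 0], -1], [[0, -0.9, 0], [0, 0, 0], -1], [[0, -0.4, 0], [0, 0, 0], -1], [[0, 0, 0], [0, 0, 0], -1], [[0, 0, 0], [0, 0, 0], -1]])

```text
time: 40.3
tool_pos: [0.5993, 0.1394, 0.104]
tool_rot: [-0.511, 0.511, 0.489, -0.488]
contact_force: [-0.2, -0.0, 0.6]
gripper_width: 0.992
```

Run:
```python
from h import *
go([.5498,-.102,.10],[.5498,-.102,-.016],yaw=np.radians(87.4))
```

```text
t 40.3 tcp [0.5993 0.1394 0.104 ] w 0.992 F [-0.2 -0.   0.6] turn(5deg units) [ 0.01 -0.    0.  ]
  -> [ 0.5498 -0.102   0.1   ] units [-9.74  0.16  1.54]
  -> [ 0.5498 -0.102  -0.016 ] units [0.   4.64 0.  ]
```

Emit:
drive_tool(motion=[[[-0.97, 0, 0.15], [0, 0, 0], -1], [[-0.97, 0, 0.15], [0, 0, 0], -1], [[-0.97, 0, 0.15], [0, 0, 0], -1], [[-0.97, 0, 0.15], [0, 0, 0], -1], [[-0.97, 0, 0.15], [0, 0, 0], -1], [[-0.97, 0, 0.16], [0, 0, 0], -1], [[-0.97, 0, 0.16], [0, 0, 0], -1], [[-0.97, 0, 0.16], [0, 0, 0], -1], [[-0.97, 0, 0.16], [0, 0, 0], -0.6], [[-0.98, 0.5, 0.16], [0, 0, 0], -0.4], [[0, 0.8, 0], [0, 0, 0], -0.2], [[0, 0.8, 0], [0, 0, 0], -0.2]])

```text
time: 41.5
tool_pos: [0.5486, -0.102, 0.0498]
tool_rot: [0.512, -0.511, -0.488, 0.488]
contact_force: [0.6, 0.2, -0.7]
gripper_width: 0.597
```

Emit:
drive_tool(motion=[[[0, 0.6, 0], [0, 0, 0], -0.2], [[0, 0, 0], [0, 0, 0], -0.2], [[0, 0, 0], [0, 0, 0], -0.2], [[0, 0, 0], [0, 0, 0], -0.2]])

```text
time: 41.9
tool_pos: [0.5503, -0.1014, 0.0373]
tool_rot: [-0.511, 0.512, 0.489, -0.488]
contact_force: [0.2, -0.1, 0.3]
gripper_width: 0.6
```

Run:
```python
from h import *
go([.5498,-.102,-.0165],yaw=np.radians(87.4))
```

```text
t 41.9 tcp [ 0.5503 -0.1014  0.0373] w 0.6 F [ 0.2 -0.1  0.3] turn(5deg units) [ 0.02  0.   -0.01]
  -> [ 0.5498 -0.102  -0.0165] units [-0.03  2.15  0.02]
```

Emit:
drive_tool(motion=[[[-0.02, 0.8, 0.02], [0, 0, 0], -0.2], [[0, 0.8, 0], [0, 0, 0], -0.2], [[0, 0.5, 0], [0, 0, 0], -0.2], [[0, 0, 0], [0, 0, 0], -0.2], [[0, 0, 0], [0, 0, 0], 0], [[0, 0, 0], [0, 0, 0], 1], [[0, 0, 0], [0, 0, 0], 1], [[0, 0, 0], [0, 0, 0], 1], [[0, 0, 0], [0, 0, 0], 1]])

```text
time: 42.8
tool_pos: [0.5502, -0.1022, -0.0147]
tool_rot: [-0.51, 0.512, 0.489, -0.488]
contact_force: [-0.7, -0.1, 5.4]
gripper_width: 0.411
```

Emit:
drive_tool(motion=[[[0, -0.3, 0], [0, 0, 0], 1], [[0, -0.5, 0], [0, 0, 0], 1], [[0, -0.9, 0], [0, 0, 0], 1], [[0, -0.9, 0], [0, 0, 0], 1], [[0, -0.9, 0], [0, 0, 0], 1], [[0, -0.9, 0], [0, 0, 0], 1], [[0, -0.6, 0], [0, 0, 0], 1], [[0, 0, 0], [0, 0, 0], 1], [[0, 0, 0], [0, 0, 0], 1]])

```text
time: 43.7
tool_pos: [0.5486, -0.1017, 0.1085]
tool_rot: [0.511, -0.511, -0.488, 0.488]
contact_force: [-0.6, -0.2, -1.1]
gripper_width: 0.413
```

Run:
```python
from h import *
go([.5994,.139,.105],yaw=np.radians(87.4))
```

```text
t 43.7 tcp [ 0.5486 -0.1017  0.1085] w 0.413 F [-0.6 -0.2 -1.1] turn(5deg units) [-0. -0.  0.]
  -> [0.5994 0.139  0.105 ] units [ 9.71  0.14 -1.59]
```

Emit:
drive_tool(motion=[[[0.97, 0, -0.16], [0, 0, 0], 1], [[0.97, 0, -0.16], [0, 0, 0], 1], [[0.97, 0, -0.16], [0, 0, 0], 1], [[0.97, 0, -0.16], [0, 0, 0], 1], [[0.97, 0, -0.16], [0, 0, 0], 1], [[0.97, 0, -0.16], [0, 0, 0], 1], [[0.97, 0, -0.16], [0, 0, 0], 1], [[0.97, 0, -0.16], [0, 0, 0], 1], [[0.97, 0, -0.16], [0, 0, 0], 1], [[0.98, 0, -0.14], [0, 0, 0], 1], [[0, 0, 0], [0, 0, 0], 1], [[0, 0.4, 0], [0, 0, 0], 1]])

```text
time: 44.9
tool_pos: [0.5996, 0.1391, 0.0983]
tool_rot: [-0.511, 0.511, 0.489, -0.489]
contact_force: [0.1, -0.3, -0.8]
gripper_width: 0.416
```

Emit:
drive_tool(motion=[[[0, 0.4, 0], [0, 0, 0], 1], [[0, 0, 0], [0, 0, 0], 1], [[0, 0, 0], [0, 0, 0], 1], [[0, 0, 0], [0, 0, 0], 1]])

```text
time: 45.3
tool_pos: [0.5996, 0.1384, 0.0889]
tool_rot: [-0.511, 0.512, 0.488, -0.488]
contact_force: [-0.3, -0.7, -0.2]
gripper_width: 0.411
```

Run:
```python
from h import *
go([.5994,.139,.0797],yaw=np.radians(87.4))
```

```text
t 45.3 tcp [0.5996 0.1384 0.0889] w 0.411 F [-0.3 -0.7 -0.2] turn(5deg units) [ 0.   -0.01  0.  ]
  -> [0.5994 0.139  0.0797] units [0.02 0.37 0.01]
```

Place it, retreat upward, then back away toward the robot side for a look.

Emit:
drive_tool(motion=[[[0.02, 0.3, 0.01], [0, 0, 0], 1], [[0, 0.07, 0], [0, 0, 0], 1], [[0, 0, 0], [0, 0, 0], 1], [[0, 0, 0], [0, 0, 0], 1], [[0, 0, 0], [0, 0, 0], 0.2], [[0, 0, 0], [0, 0, 0], 0], [[0, 0, 0], [0, 0, 0], -0.4], [[0, 0, 0], [0, 0, 0], -1], [[0, 0, 0], [0, 0, 0], -1], [[0, -0.5, 0], [0, 0, 0], -1], [[0, -0.9, 0], [0, 0, 0], -1], [[0, -0.9, 0], [0, 0, 0], -1]])

```text
time: 46.5
tool_pos: [0.5991, 0.1394, 0.1382]
tool_rot: [0.511, -0.511, -0.488, 0.489]
contact_force: [0.0, -0.9, 1.5]
gripper_width: 0.998
```

Emit:
drive_tool(motion=[[[0, -0.2, 0.9], [0, 0, 0], -1], [[0, 0, 0.9], [0, 0, 0], -1], [[0, 0, 0.9], [0, 0, 0], -1], [[0, 0, 0.9], [0, 0, 0], -1], [[0, 0, 0.8], [0, 0, 0], -1], [[-0.9, 0, 0.5], [0, 0, 0], -1], [[-0.9, 0, 0.5], [0, 0, 0], -1], [[-0.9, 0, 0.5], [0, 0, 0], -1], [[0, 0, 0], [0, 0, 0], -1]])

```text
time: 47.4
tool_pos: [0.4481, 0.0773, 0.1429]
tool_rot: [-0.511, 0.512, 0.488, -0.488]
contact_force: [-0.1, 0.3, 0.4]
gripper_width: 1.002
```

Run:
```python
from h import *
go([.4835,.147,.12],[.4835,.147,.040],yaw=np.radians(87.4))
f=grab("top");g=grab("side")
a=cv2.resize(f["img"][190:240,210:270],None,fx=8,fy=8,interpolation=2)
b=cv2.resize(g["img"][150:210,230:320],None,fx=480/90,fy=480/90,interpolation=2)[:400]
b=cv2.resize(b,None,fx=400/b.shape[0],fy=400/b.shape[0])
cv2.imwrite('pics/t13.png',cv2.resize(np.hstack([a,b]),None,fx=.78,fy=.78)); print(a.shape,b.shape)
stack(f,.112)
```

```text
t 47.4 tcp [0.4481 0.0773 0.1429] w 1.002 F [-0.1  0.3  0.4] turn(5deg units) [ 0.01 -0.03 -0.01]
  -> [0.4835 0.147  0.12  ] units [ 2.85  0.92 -1.29]
  -> [0.4835 0.147  0.04  ] units [0.  3.2 0. ]
(400, 480, 3) (400, 600, 3)
stack top [0.5858 0.1349] d 62.3 z 0.1114
```

View pics/t13.png

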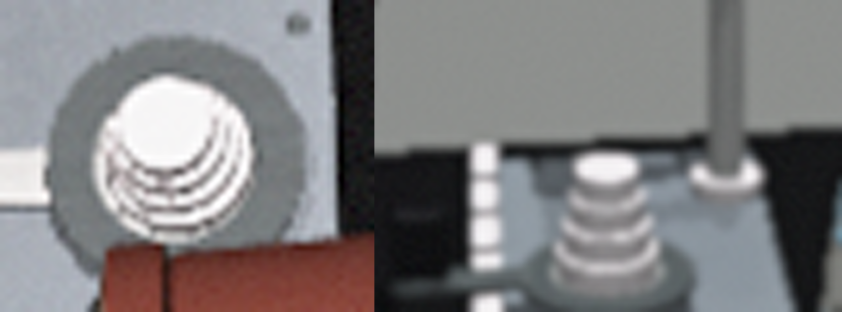

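The stack of four discs stands concentric: the top crop shows nested circles and the side crop an upright pyramid. Sixteen pictures viewed, so from here I check by numbers only. Now to grip the tab.

Emit:
drive_tool(motion=[[[0.95, 0.2, -0.43], [0, 0, 0], -1], [[0.95, 0.2, -0.43], [0, 0, 0], -1], [[0.95, 0.2, -0.43], [0, 0, 0], -1], [[0, 0.5, 0], [0, 0, 0], -1], [[0, 0.8, 0], [0, 0, 0], -1], [[0, 0.8, 0], [0, 0, 0], -1], [[0, 0.8, 0], [0, 0, 0], -1], [[0, 0.6, 0], [0, 0, 0], -1], [[0, 0, 0], [0, 0, 0], -1], [[0, 0, 0], [0, 0, 0], -1], [[0, 0, 0], [0, 0, 0], -1]])

```text
time: 48.6
tool_pos: [0.4853, 0.1486, 0.0408]
tool_rot: [-0.511, 0.512, 0.489, -0.488]
contact_force: [0.3, 0.9, 0.3]
gripper_width: 1.0
```

Emit:
drive_tool(motion=[[[0, 0, 0], [0, 0, 0], 0], [[0, 0, 0], [0, 0, 0], 0.4], [[0, 0, 0], [0, 0, 0], 0.5], [[0, 0, 0], [0, 0, 0], 0.6], [[0, 0, 0], [0, 0, 0], 1], [[0, 0, 0], [0, 0, 0], 1], [[0, 0, 0], [0, 0, 0], 1], [[0, 0, 0], [0, 0, 0], 1]])

```text
time: 49.4
tool_pos: [0.4841, 0.1485, 0.0397]
tool_rot: [0.511, -0.511, -0.488, 0.489]
contact_force: [-2.3, 0.1, 3.3]
gripper_width: 0.15
```

Emit:
drive_tool(motion=[[[0, -0.1, 0], [0, 0, 0], 1], [[0, -0.15, 0], [0, 0, 0], 1], [[0, -0.15, 0], [0, 0, 0], 1], [[0, -0.15, 0], [0, 0, 0], 1], [[0, -0.1, 0], [0, 0, 0], 1], [[0, 0, 0], [0, 0, 0], 1], [[0, 0, 0], [0, 0, 0], 1], [[0, 0, 0], [0, 0, 0], 1]])

```text
time: 50.2
tool_pos: [0.4844, 0.1483, 0.0546]
tool_rot: [-0.511, 0.512, 0.489, -0.488]
contact_force: [5.1, -0.0, -7.5]
gripper_width: 0.149
```

Emit:
drive_tool(motion=[[[0.15, 0, 0], [0, 0, 0], 1], [[0.3, 0, 0], [0, 0, 0], 1], [[0.4, 0, 0], [0, 0, 0], 1], [[0.4, 0, 0], [0, 0, 0], 1], [[0.4, 0, 0], [0, 0, 0], 1], [[0.4, 0, 0], [0, 0, 0], 1], [[0.4, 0, 0], [0, 0, 0], 1], [[0.4, 0, 0], [0, 0, 0], 1], [[0.4, 0, 0], [0, 0, 0], 1], [[0.4, 0, 0], [0, 0, 0], 1], [[0.3, 0, 0], [0, 0, 0], 1], [[0.15, 0, 0], [0, 0, 0], 1]])

```text
time: 51.4
tool_pos: [0.489, 0.2504, 0.0542]
tool_rot: [-0.511, 0.512, 0.488, -0.489]
contact_force: [5.1, -1.5, -7.6]
gripper_width: 0.154
```

Run:
```python
from h import *
s,_=tool();y=s["tool_pos"][1];go([s["tool_pos"][0]+(.3123-y)*.045,.3123,s["tool_pos"][2]],yaw=np.radians(87.4))
f=grab("side");P=cloud(f);q=P[(P[...,2]>.1)&(P[...,2]<.14)&(abs(P[...,0]-.603)<.025)&(abs(P[...,1]-(y-.008))<.03)]
print(len(q),np.nanpercentile(q[:,2],[50,95]) if len(q) else '')
```

```text
t 51.4 tcp [0.489  0.2504 0.0542] w 0.154 F [ 5.1 -1.5 -7.6] turn(5deg units) [ 0.01 -0.   -0.02]
  -> [0.4918 0.3123 0.0542] units [2.48 0.   0.  ]
140 [0.11729155 0.12895863]
```

Emit:
drive_tool(motion=[[[0.15, 0, 0], [0, 0, 0], 1], [[0.3, 0, 0], [0, 0, 0], 1], [[0.4, 0, 0], [0, 0, 0], 1], [[0.4, 0, 0], [0, 0, 0], 1], [[0.4, 0, 0], [0, 0, 0], 1], [[0.4, 0, 0], [0, 0, 0], 1], [[0.25, 0, 0], [0, 0, 0], 1], [[0.15, 0, 0], [0, 0, 0], 1], [[0, 0, 0], [0, 0, 0], 1], [[0, 0, 0], [0, 0, 0], 1]])

```text
time: 52.45
tool_pos: [0.4918, 0.3116, 0.054]
tool_rot: [-0.511, 0.512, 0.488, -0.489]
contact_force: [5.9, 0.4, -8.2]
gripper_width: 0.154
```

Emit:
drive_tool(motion=[[[0.02, 0.1, 0], [0, 0, 0], 1], [[0, 0.1, 0], [0, 0, 0], 1], [[0, 0.1, 0], [0, 0, 0], 1], [[0, 0.1, 0], [0, 0, 0], 1], [[0, 0, 0], [0, 0, 0], 1], [[0, 0, 0], [0, 0, 0], 1]])

```text
time: 53.05
tool_pos: [0.4918, 0.3118, 0.0446]
tool_rot: [-0.511, 0.512, 0.488, -0.489]
contact_force: [5.3, -1.9, -7.8]
gripper_width: 0.148
```

Emit:
drive_tool(motion=[[[0, 0.1, 0], [0, 0, 0], 1], [[0, 0.08, 0], [0, 0, 0], 1], [[0, 0, 0], [0, 0, 0], 1], [[0, 0, 0], [0, 0, 0], 1]])

```text
time: 53.45
tool_pos: [0.4918, 0.3121, 0.0407]
tool_rot: [-0.511, 0.512, 0.488, -0.489]
contact_force: [5.5, -2.1, -8.1]
gripper_width: 0.149
```

Emit:
drive_tool(motion=[[[0, 0.05, 0], [0, 0, 0], 1], [[0, 0.03, 0], [0, 0, 0], 1], [[0, 0, 0], [0, 0, 0], 1], [[0, 0, 0], [0, 0, 0], 1]])

```text
time: 53.85
tool_pos: [0.4916, 0.3128, 0.0398]
tool_rot: [0.511, -0.511, -0.489, 0.488]
contact_force: [-0.0, -1.1, 1.6]
gripper_width: 0.15
```

Weight is off the gripper, so the stage is down. Open evenly and go up and away.

Emit:
drive_tool(motion=[[[0, 0, 0], [0, 0, 0], 0.4], [[0, 0, 0], [0, 0, 0], 0], [[0, 0, 0], [0, 0, 0], -0.6], [[0, 0, 0], [0, 0, 0], -1], [[0, 0, 0], [0, 0, 0], -1], [[0, 0, 0], [0, 0, 0], -1], [[0, -0.5, 0], [0, 0, 0], -1], [[0, -0.9, 0], [0, 0, 0], -1], [[0, -0.9, 0], [0, 0, 0], -1], [[0, -0.9, 0], [0, 0, 0], -1], [[0, -0.9, 0], [0, 0, 0], -1], [[0, 0, 0.9], [0, 0, 0], -1]])

```text
time: 55.05
tool_pos: [0.4732, 0.3147, 0.1478]
tool_rot: [-0.51, 0.513, 0.491, -0.485]
contact_force: [-0.6, 0.0, 0.9]
gripper_width: 1.0
```

Emit:
drive_tool(motion=[[[0.9, -0.4, 0.9], [0, 0, 0], -1], [[0.9, -0.4, 0.9], [0, 0, 0], -1], [[0.9, -0.4, 0.9], [0, 0, 0], -1], [[0.9, -0.4, 0.5], [0, 0, 0], -1], [[0.9, 0, 0.5], [0, 0, 0], -1], [[0.9, 0, 0.5], [0, 0, 0], -1], [[0.9, 0, 0.5], [0, 0, 0], -1], [[0.9, 0, 0], [0, 0, 0], -1], [[0, 0, 0], [0, 0, 0], -1], [[0, 0, 0], [0, 0, 0], -1]])

```text
time: 56.05
tool_pos: [0.3601, 0.4987, 0.1823]
tool_rot: [-0.511, 0.511, 0.489, -0.489]
contact_force: [-0.1, -0.9, -0.7]
gripper_width: 1.001
```

Run:
```python
from h import *
go()
f=grab("side");P=cloud(f);g=cv2.cvtColor(f["img"],cv2.COLOR_BGR2GRAY)
q=P[(P[...,2]>.046)&(P[...,2]<.16)&(abs(P[...,0]-.606)<.05)&(abs(P[...,1]-.303)<.05)]
for z in np.arange(.049,.125,.009):
    s=q[abs(q[:,2]-z)<.0045]
    if len(s)>3: print(round(z,3),len(s),"x",np.percentile(s[:,0],[2,98]).round(3),"xmid",(np.percentile(s[:,0],[2,98]).mean()).round(4),"ymin",np.percentile(s[:,1],5).round(3))
print("top z",np.percentile(q[:,2],[98,100]))
# top-face ray at tab + plate
t=grab("top");PT=cloud(t)
k=PT[(PT[...,2]>.06)&(PT[...,0]>.465)&(PT[...,0]<.52)&(abs(PT[...,1]-.306)<.03)]
print("tab top z",len(k),np.percentile(k[:,2],[50,95]),k[:,1].mean())
q=PT[(PT[...,2]>.104)&(PT[...,2]<.125)&(abs(PT[...,0]-.606)<.05)&(abs(PT[...,1]-.303)<.05)]
print("top cam stack top",len(q),np.median(q,0) if len(q) else '')
m=gold(t,0);u,v=proj(t,[.386,-.1175,.046]).astype(int);w=PT[v-12:v+12,u-12:u+12][m[v-12:v+12,u-12:u+12]>0];h=w[w[:,2]>.035];print("master",len(h),h.mean(0).round(4),np.percentile(w[:,2],98))
```

```text
t 56.05 tcp [0.3601 0.4987 0.1823] w 1.001 F [-0.1 -0.9 -0.7] turn(5deg units) [0. 0. 0.]
0.049 35 x [0.577 0.641] xmid 0.609 ymin 0.273
0.058 56 x [0.578 0.638] xmid 0.6077 ymin 0.272
0.067 39 x [0.582 0.634] xmid 0.6081 ymin 0.276
0.076 45 x [0.583 0.634] xmid 0.6084 ymin 0.276
0.085 36 x [0.586 0.631] xmid 0.6083 ymin 0.282
0.094 40 x [0.586 0.631] xmid 0.6085 ymin 0.283
0.103 26 x [0.59  0.623] xmid 0.6065 ymin 0.287
0.112 51 x [0.59  0.624] xmid 0.6067 ymin 0.287
top z [0.11544011 0.11840027]
tab top z 115 [0.08421498 0.08848318] 0.3077770307056058
top cam stack top 62 [0.59581639 0.29104641 0.1104409 ]
master 181 [ 0.3868 -0.1197  0.0453] nan
```

Run:
```python
from h import *
manip.job_done();print(manip.state()["time"])
```

```text
the job is handed in; nothing more can be done
the job is handed in; nothing more can be done
```

The job is done and handed in at about 56 s of robot time, with the gripper open and clear of everything.

**What I did:**
- I shifted the stage to the last notch and stood the brass master upright on the bench at about (0.387, -0.12).
- I stacked the four discs that were there (62, 54, 46 and 38 mm; no 70 mm disc was present) on the plate.
- I lifted the loaded stage by its tab, moved it back and lowered it into the notch under the head.

**Last checks:**
- **Stage:** the weight came off the gripper at the same height at which I had gripped the seated stage. Depth readings put the tab top at about 87 mm and the stack top at about 112 mm, which means it is fully down.
- **Stack:** the depth edges of the four discs are centred on each other to about 2–3 mm. A picture before the move back also showed them concentric on the plate. I did not measure the stack against the plate centre again after that move.
- **Master:** its top reads about 46 mm above the bench, so it is upright.
- **Timer, tape roll and pen:** I never went near them, but I did not measure them at the end.

**What went wrong or disagreed:**
- My first grip on the master was too high and slid off its head, but it stayed upright where it was. The fingertips turned out to be about 20–30 mm above the reported tool point, so I gripped everything lower after that.
- The automatic fit for the stack centre was unreliable because white discs lie under white discs. I relied on the pictures and the depth edges instead.
- The two cameras disagreed by about 2–3 mm on the disc positions.

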